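Put the inspection kit in its holders

ROBOT

A 6-joint arm with a two-finger parallel gripper is mounted at the origin on a cart in front of the work surface, level with it; the furniture and walls round the work are solid. World frame = base frame: x ahead of the robot, y to its left, z up, the work surface at z = 0. Lengths are in mm, angles in rad, forces in N, time in s.
With the tool pointing down it reaches from about 400 to 925 mm from the base axis. Payload 12.5 kg.
Tool frame: the origin (TCP) lies at the very end of the fingers, on their centre line; the grasp point (between the pads) lies env.grip_point_offset behind it (env.grip_point_offset is the distance from the TCP to the grasp point, in mm); y points along the fingers, z is the direction in which the jaws open and shut, and the axes are right-handed (so a half turn about y gives the same grasp; the last joint's range is limited). The gripper opens to 95 mm and grips with 3 to 60 N. Pads are 20 mm wide; open, the fingers measure 119 mm over their backs; the gripper's body (75 mm by 180 mm) begins 59 mm behind the grasp point.
Start: joints at [1.037, 0.491, 1.559, -0, 1.092, -0.106], TCP at [259.28, 568.701, 214.661] pointing down, gripper open.
Joint ranges: [-3.1, 3.1], [-0.84, 2.19], [0.05, 2.79], [-1.13, 4.28], [0.06, 2.93], [-2.69, 2.69]. Speed limits (rad/s): [2.22, 2.22, 2.79, 3.14, 3.14, 3.14].

INTERFACE

Orientations are given as [roll, pitch, yaw] about the fixed x, y, z axes, in that order (R = Rz(yaw) Ry(pitch) Rx(roll)).
In Python, from cell import readout, read_camera, env, nets gives the robot as it stands.
- The arm moves only by the tool apply_moves, never from a script. Its argument "increments" is a list of rows, each a list of 3 entries, a list of its own where there are three numbers: the shift along the tool's x, y, z in cm, then the turn, a rotation vector about the tool's x, y, z in degrees, then the finger opening in cm, from 0 to 9.51. A call has exactly 5 rows; each row shifts and turns the pose as measured when the row begins, along the tool's axes as they then stand; what a row does not reach is not made up. A row lasts 1/8 s, in which the tool goes at most 62.5 mm and 10.7 degrees, less where a joint would pass 70% of its speed; a pose out of reach is approached as far as the arm can. A call with a gripper value outside its range is refused whole. The fingers move at their own pace and stop on an object; the grip force is fixed at half the most. Time passes only in rows, so rows that do not move let the fingers close, or fill a call up. It gives the time, the measured TCP pose, the force and the opening at its end, in the units of the state.
- readout.state(): the state, without advancing time (a new reading comes with each control period).
- read_camera(name): name is "scene" or "top" or "wrist"; returns a dict with "img" (480x640x3 uint8, red, green, blue), "vfov" (degrees; the focal length in pixels is half the picture's height over the tangent of half this angle, whatever the lens; pixels are square), "cx", "cy" (the principal point, pixels), "rvec" (rotation vector, rad) and "tvec" (3), from world to camera coordinates, as OpenCV has them; the wrist camera has in their place "mount" (4x4, takes a point from camera to tool coordinates, whose origin is the TCP and whose axes are the tool frame's). Camera axes: x right, y down, z forward; pixel columns grow to the right and rows downward; lengths in mm; the calibration is good to about 2 mm. The wrist camera is an equidistant fisheye: a pixel r from the principal point sees the ray r / f radians off the axis. A picture is of the moment at which its call begins: read the wrist's pose just before it. There is no depth.
- env.job_done(): hands the job in, once; it reports no verdict.
Trained networks look in a picture, given as the dict that the camera call returned (one of the last four; its "shot" number tells which), for a name from the list of things; names that differ only in an ending like _2 or _b are one class to them, and where a whole thing is asked for, a point or a joint stands for the part that bears it (a point fixed in the world has none). Each returns a list of dicts, best first, with "confidence" (0 to 1); they miss things now and then, are a little off and sometimes report something else, mostly with a low value. They report only what shows in the picture. A call takes as long as a camera call. They do not tell look-alikes from the thing itself.
- nets.look_for(picture, thing): "point" ([x, y, z] in mm, in the coordinates of the camera as it stood for that picture, good to about 4 mm: the middle of the surface that is visible of it).
- nets.mark_of(picture, thing): "point" ([x, y, z] in mm, in the coordinates of the camera as it stood for that picture, good to about 4 mm: a listed point, or the origin of a listed thing).
The state is a dict: "t": time; "joints": joint angles; "qvel": joint speeds; "tau": joint torques, N m; "eef_pos": TCP position; "tcp_rot": TCP orientation; "ft_force": force on the tool from outside, world axes, zero at the start; "moment": the same for the moment, N m; "opening": opening from 0.0 (shut) to 1.0 (fully open).
Only numpy, scipy, OpenCV 4.12 (cv2) and the standard library are available. Lean on these libraries where they do the work, as an engineer would, in place of code of your own. Each camera call takes 0.05 s, during which the arm holds its last target. There are 200 camera calls.

TASK

Set up the inspection bench: put the bushing over the post of the blue stand so that it sits on the base, lay the micrometer on the rubber pad so that it covers its yellow outline the right way round, and lay the red marker in the red pen rest and the black marker in the black one, each across both saddles, either way round.

Things in the scene. Friction and masses are not known exactly. Their poses are not given: they have to be found in the camera images.
- bushing: Plain turned bushing, a light grey tube standing upright near the front of the bench: outside diameter 52 mm, bore 40 mm right through, 75 mm tall, about 0.18 kg. Origin: centre of its underside, z up along the bore. (Others, not part of the job, stand in the blue crate at the right and at the far end of the bench.)
- micrometer: Outside micrometer lying flat, light grey steel with a dark inlay along its C-frame, 49 x 131 x 19 mm (x, y, z), 0.21 kg. Origin: centre of its outline, at its underside; z up. C-frame at +y (y = 10 to 65 mm); round thimble at -y: 14 mm wide, centred on x = +14, from y = -55 to -3, 2 to 16 mm above the underside. It can be gripped across x on the thimble, e.g. at x = +14, y = -22 mm (nearer the frame the sleeve is wider).
- micrometer_end (a point): The thimble end of the micrometer: point on the thimble axis at x = +14, y = -55, z = 9 mm in the micrometer's frame (same axes as the micrometer).
- marker_red: Paint marker, white barrel with a red cap, 14 mm wide, 136 mm long, 15 mm high lying down, about 16 g, lying flat on the bench. Origin: mid-length, at its underside when lying; y is its length (the coloured cap at the -y end), z up. Grip the barrel across x near mid-length.
- marker_black: Paint marker, grey barrel with a black cap, 14 mm wide, 136 mm long, 15 mm high lying down, about 16 g, lying flat on the bench. Origin: mid-length, at its underside when lying; y is its length (the coloured cap at the -y end), z up. Grip the barrel across x near mid-length.
- bushing_stand: Blue round stand fixed to the bench: base disc 84 mm in diameter and 12 mm thick, with a steel post in the middle, 24 mm in diameter, which ends in a cone 40 mm above the bench. The bushing goes over the post and sits on the base disc. Origin: centre of the underside, on the bench; z up. (Carry things low: a lamp shade hangs 0.5 m above the bench beyond the holders.)
- micrometer_pad: Black rubber pad fixed to the bench, 70 x 142 x 5 mm (x, y, z), with the micrometer's outline printed flat on it in yellow. Origin: centre of the underside, on the bench. The outline has the axes of the micrometer: when the micrometer's origin is over the pad's origin and its x and y axes point along the pad's, it covers the outline (C-frame at +y, thimble at -y, offset to +x).
- red_rest: Pen rest fixed to the bench, 44 x 112 mm (x, y): aluminium base 6 mm thick, two red saddles 14 mm long at y = -42 and +42 mm. Each is a channel along y: floor 14 mm above the bench, 30 mm clear between side walls, walls up to 25 mm above the bench. Between the saddles only the base, so fingers have room. Origin: centre of the underside, on the bench; y runs along the channels.
- black_rest: Pen rest fixed to the bench, 44 x 112 mm (x, y): aluminium base 6 mm thick, two black saddles 14 mm long at y = -42 and +42 mm. Each is a channel along y: floor 14 mm above the bench, 30 mm clear between side walls, walls up to 25 mm above the bench. Between the saddles only the base, so fingers have room. Origin: centre of the underside, on the bench; y runs along the channels.
There are look-alikes about, which are no part of the job. Of the things that look like the bushing, take the one that is nearest to the robot's base at the start.

How it is judged:
By the outcome, as a careful person would: the job done as asked, in the order asked, and still so for the second after the job is handed in, with the robot touching nothing.
It also fails if it takes over 96 s, if anything falls off the work surface, if the arm or the gripper's body presses on something with over 40 N, if the wrist force passes 120 N, or if a joint passes its speed limit or range.

## Working session

There is one attempt and no reset: what is moved stays moved. The work goes in short steps, Python scripts to look and compute and a tool call to move; the robot and the scene stay as the last step left them, time stands still between calls to the robot, and variables do not carry over. Pictures are saved under pics/ and viewed, about 12 in all and at most 16, crops included, and the job is handed in when it is done.

Besides the shell and the picture viewer there is one more tool, called after "Request:" by a JSON object that holds its "op" and its "data". apply_moves: Moves the arm, as the interface text tells. Its arguments: {"type":"object","properties":{"increments":{"type":"array"}},"required":["increments"]}

```bash
ls; mkdir -p pics; cat > h.py <<'E'
import numpy as np, cv2
from scipy.spatial.transform import Rotation as R
from cell import readout, read_camera, env, nets
def toolpose(s=None):
    s=s or readout.state()
    T=np.eye(4); T[:3,:3]=R.from_euler('xyz',s['tcp_rot']).as_matrix(); T[:3,3]=s['eef_pos']; return T
def cam(name):
    """picture + camera-to-world"""
    T=toolpose(); p=read_camera(name)
    if 'mount' in p: return p, T@np.array(p['mount'])
    W=np.eye(4); W[:3,:3]=cv2.Rodrigues(np.array(p['rvec'],float))[0]; W[:3,3]=np.ravel(p['tvec'])
    return p, np.linalg.inv(W)
def find(p,C,thing,f=nets.mark_of):
    return [((C@np.r_[d['point'],1])[:3].round(1),round(d['confidence'],2)) for d in f(p,thing)]
def pix2plane(p,C,u,v,z):
    f=240/np.tan(np.radians(p['vfov'])/2); a=np.array([u-p['cx'],v-p['cy']])
    if 'mount' in p:
        r=np.hypot(*a); th=r/f; d=np.r_[a/max(r,1e-9)*np.sin(th),np.cos(th)]
    else: d=np.r_[a/f,1]
    d=C[:3,:3]@d; o=C[:3,3]; return o+d*(z-o[2])/d[2]
def world2pix(p,C,X):
    f=240/np.tan(np.radians(p['vfov'])/2); c=np.linalg.inv(C)@np.r_[X,1]; c=c[:3]
    if 'mount' in p:
        q=np.hypot(c[0],c[1]); th=np.arctan2(q,c[2]); return np.array([p['cx'],p['cy']])+f*th*c[:2]/q
    return np.array([p['cx'],p['cy']])+f*c[:2]/c[2]
def save(p,n): cv2.imwrite('pics/'+n+'.png',p['img'][:,:,::-1])
def go(x,y,z,yaw,op,rows=1,s=None):
    """print tool-frame shift (cm) and turn (deg) to bring TCP to xyz, pointing down, tool z (jaw) axis at heading yaw"""
    T=toolpose(s); Rt=T[:3,:3]
    y_=np.array([0,0,-1.]); z_=np.array([np.cos(yaw),np.sin(yaw),0]); x_=np.cross(y_,z_)
    G=np.c_[x_,y_,z_]
    d=Rt.T@(np.array([x,y,z])-T[:3,3])/10; w=np.degrees(R.from_matrix(Rt.T@G).as_rotvec())
    print('shift cm',d.round(2),'turn',w.round(2))
E
python3 - <<'E'
from h import *
s=readout.state(); print(s); print(env.grip_point_offset, toolpose(s).round(3))
for n in ['scene','top','wrist']:
    p,C=cam(n); save(p,n+'0'); print(n,p['vfov'],C.round(2).tolist())
    for t in ['bushing','micrometer','micrometer_end','marker_red','marker_black','bushing_stand','micrometer_pad','red_rest','black_rest']:
        print(t,[(a.tolist(),c) for a,c in find(p,C,t)])
E
```

```text
pics
{'t': 0.0, 'joints': array([ 1.03740606e+00,  4.91555272e-01,  1.55944569e+00, -2.84864886e-05,
        1.09169698e+00, -1.05587436e-01]), 'qvel': array([-0.00083654, -0.00072753,  0.00159001, -0.00110784,  0.00013447,
        0.00226144]), 'tau': array([ 1.29396176e-05, -6.12652731e+01, -2.58181858e+01,  6.93122554e-02,
        4.81949584e-02, -1.28670167e-04]), 'eef_pos': array([259.15005255, 568.47481215, 214.06570655]), 'tcp_rot': array([-1.57189812e+00,  9.13638392e-05, -4.27789731e-01]), 'ft_force': array([0.39424655, 1.04102969, 0.18936371]), 'moment': array([-0.00112817, -0.03206384, -0.02677899]), 'opening': 0.9996355809218455}
18.8 [[ 9.10000e-01 -1.00000e-03  4.15000e-01  2.59150e+02]
 [-4.15000e-01 -1.00000e-03  9.10000e-01  5.68475e+02]
 [-0.00000e+00 -1.00000e+00 -1.00000e-03  2.14066e+02]
 [ 0.00000e+00  0.00000e+00  0.00000e+00  1.00000e+00]]
scene 43.11441998538311 [[0.65, -0.5, 0.57, -150.27], [-0.76, -0.44, 0.48, -498.35], [0.01, -0.74, -0.67, 792.64], [0.0, 0.0, 0.0, 1.0]]
bushing [([451.2, -248.3, -0.2], 0.88), ([624.7, 11.8, -7.1], 0.83)]
micrometer [([451.
[... 631 characters left out ...]
0.92), ([624.2, 10.8, -1.4], 0.6)]
micrometer [([450.8, 181.1, 1.2], 0.57), ([607.1, -100.3, 1.0], 0.26)]
micrometer_end [([405.9, 143.0, 10.5], 0.58)]
marker_red [([429.7, -87.7, 3.3], 0.98)]
marker_black [([434.0, 59.2, 1.7], 0.93)]
bushing_stand [([606.1, -98.7, 0.5], 0.82)]
micrometer_pad [([480.4, 334.0, -1.9], 0.59)]
red_rest [([617.1, 97.8, 2.4], 0.89)]
black_rest [([617.9, -280.0, -6.7], 0.82)]
wrist 65.70646984690485 [[0.41, 0.88, 0.24, 192.49], [0.91, -0.4, -0.11, 596.99], [0.0, 0.26, -0.97, 385.04], [0.0, 0.0, 0.0, 1.0]]
bushing [([454.2, -247.9, -0.4], 0.77)]
micrometer []
micrometer_end []
marker_red []
marker_black []
bushing_stand []
micrometer_pad []
red_rest []
black_rest []
```

View pics/top0.png

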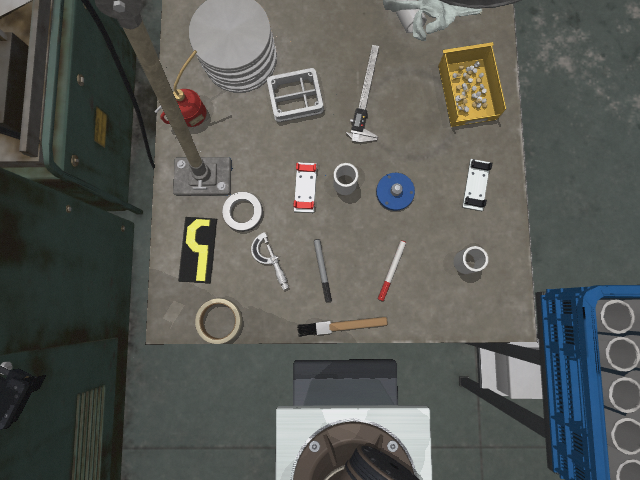

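View pics/scene0.png

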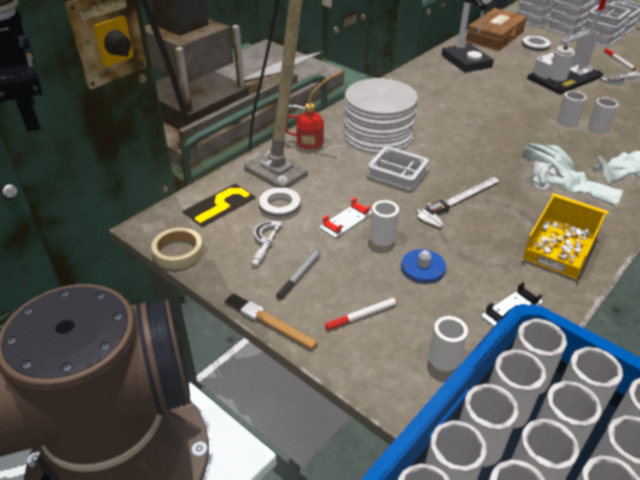

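The top view shows the task bushing at pixel (472,261), the markers at (321,270) and (391,270), the micrometer at (268,260) and the pad at (197,250). The stand is at (396,191), the red rest at (305,187) and the black rest at (477,184), and there is a look-alike bushing at (345,180). The nets agree with all of these. I'll start with the bushing, which is nearest the base.

```bash
cat >> h.py <<'E'
def plan(*wps,start=None):
    """wps: (x,y,z,heading_deg,opening_cm,nrows); prints rows in tool axes, nominal tracking"""
    T=start if start is not None else toolpose(); P=T[:3,3].copy(); Rt=T[:3,:3]; out=[]
    for x,y,z,h,op,n in wps:
        yaw=np.radians(h); y_=np.array([0,0,-1.]); z_=np.array([np.cos(yaw),np.sin(yaw),0])
        G=np.c_[np.cross(y_,z_),y_,z_]; w=R.from_matrix(Rt.T@G).as_rotvec(); R0=Rt; P0=P; X=np.array([x,y,z],float)
        nr=max(np.linalg.norm(X-P0)/60,np.degrees(np.linalg.norm(w))/10)
        if nr>n: print('too fast, need',nr)
        for i in range(n):
            Rn=R0@R.from_rotvec(w*i/n).as_matrix(); d=Rn.T@(X-P0)/n/10
            out.append([[round(a,2) for a in d],[round(a,1) for a in np.degrees(w)/n],op])
        P=X; Rt=G
    for i in range(0,len(out),5): print(str(out[i:i+5]).replace('-0.0,','0,').replace('-0.0]','0]'))
    print(len(out))
E
python3 -c "
from h import *
plan((400,350,180,65.5,9.5,5),(470,50,170,65.5,9.5,6),(450,-243,170,65.5,9.5,6))"
```

```text
[[[np.float64(4.38), np.float64(0.69), np.float64(-2.81)], [np.float64(-0.0), np.float64(-0.0), np.float64(0.0)], 9.5], [[np.float64(4.38), np.float64(0.69), np.float64(-2.81)], [np.float64(-0.0), np.float64(-0.0), np.float64(0.0)], 9.5], [[np.float64(4.38), np.float64(0.69), np.float64(-2.81)], [np.float64(-0.0), np.float64(-0.0), np.float64(0.0)], 9.5], [[np.float64(4.38), np.float64(0.69), np.float64(-2.81)], [np.float64(-0.0), np.float64(-0.0), np.float64(0.0)], 9.5], [[np.float64(4.37), np.float64(0.69), np.float64(-2.81)], [np.float64(-0.0), np.float64(-0.0), np.float64(0.0)], 9.5]]
[[[np.float64(3.14), np.float64(0.17), np.float64(-4.07)], [np.float64(0.0), np.float64(0.0), np.float64(0.0)], 9.5], [[np.float64(3.14), np.float64(0.17), np.float64(-4.07)], [np.float64(0.0), np.float64(0.0), np.float64(0.0)], 9.5], [[np.float64(3.14), np.float64(0.17), np.float64(-4.07)], [np.float64(0.0), np.float64(0.0), np.float64(0.0)], 9.5], [[np.float64(3.14), np.float64(0.17), np.float64(-4.07)], [np.float64(0.0), np.float64(0.0), np.float64(0.0)], 9.5], [[np.float64(3.14), np.float64(0.17
[... 199 characters left out ...]
 [[np.float64(1.72), np.float64(0.0), np.float64(-4.58)], [np.float64(0.0), np.float64(0.0), np.float64(0.0)], 9.5], [[np.float64(1.72), np.float64(0.0), np.float64(-4.58)], [np.float64(0.0), np.float64(0.0), np.float64(0.0)], 9.5], [[np.float64(1.72), np.float64(0.0), np.float64(-4.58)], [np.float64(0.0), np.float64(0.0), np.float64(0.0)], 9.5], [[np.float64(1.72), np.float64(0.0), np.float64(-4.58)], [np.float64(0.0), np.float64(0.0), np.float64(0.0)], 9.5]]
[[[np.float64(1.72), np.float64(0.0), np.float64(-4.58)], [np.float64(0.0), np.float64(0.0), np.float64(0.0)], 9.5], [[np.float64(1.72), np.float64(0.0), np.float64(-4.58)], [np.float64(0.0), np.float64(0.0), np.float64(0.0)], 9.5]]
17
```

Request:
{"op": "apply_moves", "data": {"increments": [[[4.4,0.7,-2.8],[0,0,0],9.5],[[4.4,0.7,-2.8],[0,0,0],9.5],[[4.4,0.7,-2.8],[0,0,0],9.5],[[4.4,0.7,-2.8],[0,0,0],9.5],[[4.4,0.7,-2.8],[0,0,0],9.5]]}}

```text
t: 2.12
eef_pos: [404.0, 347.0, 179.0]
tcp_rot: [-1.568, -0.001, -0.422]
ft_force: [0.3, 0.4, -0.3]
opening: 0.998
```

Request:
{"op": "apply_moves", "data": {"increments": [[[3.2,0.2,-4.1],[0,0,0],9.5],[[3.2,0.2,-4.1],[0,0,0],9.5],[[3.2,0.2,-4.1],[0,0,0],9.5],[[3.2,0.2,-4.1],[0,0,0],9.5],[[3.2,0.2,-4.1],[0,0,0],9.5]]}}

```text
t: 2.75
eef_pos: [468.7, 86.4, 168.5]
tcp_rot: [-1.566, -0.003, -0.422]
ft_force: [1.4, 0.8, -0.4]
opening: 0.998
```

Request:
{"op": "apply_moves", "data": {"increments": [[[2.1,0,-5.7],[0,0,0],9.5],[[2.1,0,-5.7],[0,0,0],9.5],[[2.1,0,-5.7],[0,0,0],9.5],[[2.1,0,-5.7],[0,0,0],9.5],[[2.1,0,-5.7],[0,0,0],9.5]]}}

```text
t: 3.38
eef_pos: [447.9, -225.8, 168.5]
tcp_rot: [-1.566, -0.007, -0.421]
ft_force: [-0.2, 0.1, 1.3]
opening: 1.001
```

```bash
sed -i 's/round(a,2) for a in d/round(float(a),2) for a in d/; s/round(a,1) for a in np/round(float(a),1) for a in np/' h.py
python3 - <<'E'
from h import *
p,C=cam('wrist'); save(p,'w1'); print(toolpose()[:3,3])
for t in ['bushing','bushing_stand','black_rest','marker_red']: print(t,find(p,C,t))
b=find(p,C,'bushing')[0][0]; print(world2pix(p,C,[b[0],b[1],75]),world2pix(p,C,[b[0],b[1],0]))
plan((b[0],b[1],110,65.5,9.5,3),(b[0],b[1],34,65.5,9.5,2))
E
```

```text
[ 447.94371446 -231.94233699  168.52033905]
bushing [(array([ 452.2, -250.4,    1.3]), 0.83), (array([ 6.216e+02,  9.300e+00, -3.000e-01]), 0.82)]
bushing_stand [(array([448.1, 176. ,  -3.1]), 0.17)]
black_rest [(array([ 622.7, -275.1,    1.5]), 0.75), (array([4.381e+02, 5.990e+01, 4.000e-01]), 0.6)]
marker_red [(array([432.3, -87.4,  -3.1]), 0.67)]
[294.73157943 258.74589787] [299.6374569  233.55755471]
[[[0.49, 1.94, -0.8], [-0.1, 0.1, 0.1], 9.5], [[0.5, 1.94, -0.79], [-0.1, 0.1, 0.1], 9.5], [[0.5, 1.94, -0.79], [-0.1, 0.1, 0.1], 9.5], [[0.0, 3.8, 0.0], [0.0, 0.0, 0.0], 9.5], [[0.0, 3.8, 0.0], [0.0, 0.0, 0.0], 9.5]]
5
```

View pics/w1.png

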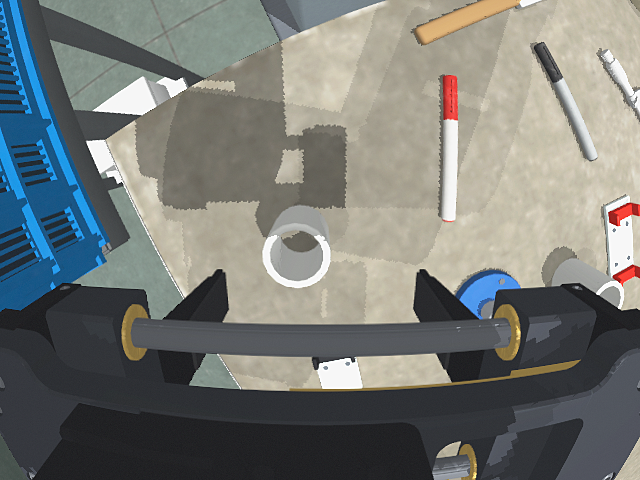

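```bash
python3 - <<'E'
from h import *
pt,Ct=cam('top'); ps,Cs=cam('scene')
for z in [0,50,75,100,150,200]: 
    X=pix2plane(pt,Ct,586,288,z); print(z,X.round(),world2pix(ps,Cs,X).round(), pix2plane(pt,Ct,545,293,z).round())
for z in [75]: print(pix2plane(pt,Ct,476,257,z))
E
```

```text
0 [ 391. -501.    0.] [577. 482.] [ 381. -414.   -0.]
50 [ 389. -475.   50.] [568. 452.] [ 380. -391.   50.]
75 [ 389. -461.   75.] [564. 437.] [ 379. -380.   75.]
100 [ 388. -448.  100.] [559. 421.] [ 379. -369.  100.]
150 [ 386. -421.  150.] [549. 388.] [ 378. -347.  150.]
200 [ 385. -395.  200.] [539. 353.] [ 377. -324.  200.]
[ 451.97477252 -248.23253435   75.        ]
```

Request:
{"op": "apply_moves", "data": {"increments": [[[0.7,1.5,-0.8],[0,0,0],9.5],[[0.5,1.5,-0.8],[0,0,0],9.5],[[0.3,1.5,-0.6],[0,0,0],9.5],[[0,0,0],[0,0,0],9.5],[[0,0,0],[0,0,0],9.5]]}}

```text
t: 4.4
eef_pos: [454.2, -248.3, 119.2]
tcp_rot: [-1.565, -0.004, -0.416]
ft_force: [-0.3, 0.7, -0.4]
opening: 1.0
```

Request:
{"op": "apply_moves", "data": {"increments": [[[0,0,0],[0,-8.5,0],9.5],[[0,0,0],[0,-8.5,0],9.5],[[0,0,0],[0,-8.5,0],9.5],[[0,0,0],[0,-8.5,0],9.5],[[0,2,0],[0,0,0],9.5]]}}

```text
t: 5.03
eef_pos: [455.4, -248.5, 102.0]
tcp_rot: [-1.573, -0.01, 0.198]
ft_force: [-0.2, -0.3, 0.9]
opening: 1.001
```

```bash
python3 - <<'E'
from h import *
p,C=cam('wrist'); print(readout.state()['joints'].round(2),toolpose().round(2))
print(find(p,C,'bushing'))
plan((452,-249,34,100,9.5,4),(452,-249,34,100,4,1))
E
```

```text
[-0.63  0.5   1.94  0.01  0.7  -2.4 ] [[ 9.8000e-01  1.0000e-02 -2.0000e-01  4.5430e+02]
 [ 2.0000e-01  0.0000e+00  9.8000e-01 -2.4768e+02]
 [ 1.0000e-02 -1.0000e+00  0.0000e+00  9.9290e+01]
 [ 0.0000e+00  0.0000e+00  0.0000e+00  1.0000e+00]]
[(array([ 4.497e+02, -2.498e+02, -1.000e-01]), 0.58), (array([434.7,  58.4,   1.2]), 0.16)]
[[[-0.07, 1.65, -0.03], [0, 0.3, 0.1], 9.5], [[-0.07, 1.65, -0.03], [0, 0.3, 0.1], 9.5], [[-0.07, 1.65, -0.03], [0, 0.3, 0.1], 9.5], [[-0.06, 1.65, -0.02], [0, 0.3, 0.1], 9.5], [[0.0, 0.0, 0.0], [0.0, 0.0, 0.0], 4]]
5
```

Request:
{"op": "apply_moves", "data": {"increments": [[[-0.1,1.7,0],[0,0,0],9.5],[[-0.1,1.7,0],[0,0,0],9.5],[[0,1.7,0],[0,0,0],9.5],[[0,1.4,0],[0,0,0],9.5],[[0,0,0],[0,0,0],4]]}}

```text
t: 5.75
eef_pos: [454.0, -248.4, 36.6]
tcp_rot: [-1.572, -0.01, 0.194]
ft_force: [1.2, -0.5, -0.0]
opening: 0.942
```

Request:
{"op": "apply_moves", "data": {"increments": [[[0,0,0],[0,0,0],4],[[0,0,0],[0,0,0],4],[[0,0,0],[0,0,0],4],[[0,0,0],[0,0,0],4],[[0,0,0],[0,0,0],4]]}}

```text
t: 6.38
eef_pos: [454.6, -248.7, 38.3]
tcp_rot: [-1.573, -0.011, 0.194]
ft_force: [0.1, -0.2, -2.9]
opening: 0.544
```

Request:
{"op": "apply_moves", "data": {"increments": [[[0,-2.5,0],[0,0,0],4],[[0,-3,0],[0,0,0],4],[[0,-3,0],[0,0,0],4],[[3.5,0,2],[0,0,0],4],[[3.5,0,2],[0,0,0],4]]}}

```text
t: 7.0
eef_pos: [514.2, -196.2, 126.1]
tcp_rot: [-1.572, -0.009, 0.19]
ft_force: [-0.9, -0.5, -2.3]
opening: 0.544
```

```bash
python3 - <<'E'
from h import *
s=readout.state(); print(s['opening'],s['ft_force'],s['eef_pos'])
for n in ['top','wrist']:
    p,C=cam(n); save(p,n+'2'); hsv=cv2.cvtColor(p['img'],cv2.COLOR_RGB2HSV)
    print(find(p,C,'bushing_stand'))
    u0=world2pix(p,C,[607,-99,12]); print(u0)
    m=cv2.inRange(hsv,(100,120,50),(125,255,255))
    yy,xx=np.mgrid[:480,:640]; m[np.hypot(xx-u0[0],yy-u0[1])>(60 if n=='wrist' else 30)]=0
    c,_=cv2.findContours(m,0,2); c=max(c,key=cv2.contourArea); h=cv2.convexHull(c)
    P=np.array([pix2plane(p,C,*q,12)[:2] for q in h[:,0].astype(float)],np.float32)
    print(n,cv2.contourArea(c),cv2.minEnclosingCircle(P), cv2.fitEllipse(P))
E
```

```text
0.5439869000708323 [-0.889748   -0.49755265 -2.29857475] [ 514.2435477  -196.15601545  126.14900768]
[(array([ 605.9, -101.6,   -2.1]), 0.97)]
[394.97538018 189.77692987]
top 1059.0 ((604.8079833984375, -98.30635833740234), 42.14903259277344) ((604.3169555664062, -99.10401916503906), (81.72317504882812, 83.6329345703125), 66.47266387939453)
[]
[406.2860024  349.27526983]
wrist 581.0 ((635.1471557617188, -118.0274658203125), 22.758094787597656) ((630.9452514648438, -118.06563568115234), (23.677576065063477, 45.99824523925781), 144.53347778320312)
```

View pics/wrist2.png

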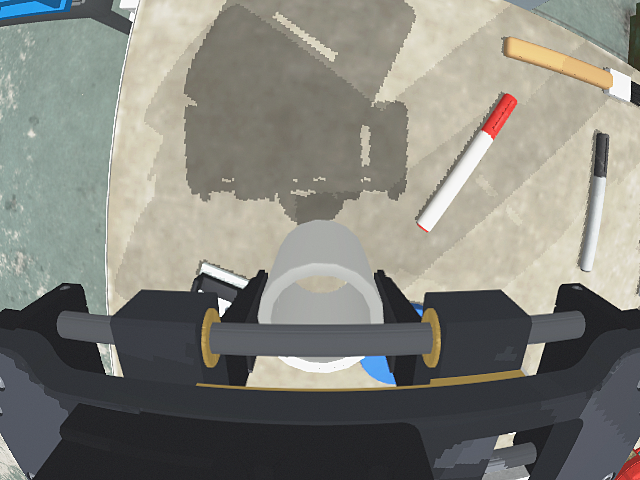

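```bash
python3 - <<'E'
from h import *
plan((607,-98.5,115,100,4,4),(607,-98.5,110,100,4,1))
E
```

```text
[[[2.76, 0.28, 1.95], [0.0, 0.3, 0.1], 4], [[2.75, 0.28, 1.96], [0.0, 0.3, 0.1], 4], [[2.74, 0.27, 1.97], [0.0, 0.3, 0.1], 4], [[2.73, 0.27, 1.98], [0.0, 0.3, 0.1], 4], [[0.0, 0.5, 0.0], [0.0, 0.0, 0.0], 4]]
5
```

Request:
{"op": "apply_moves", "data": {"increments": [[[2.7,0.3,1.9],[0,0,0],4],[[2.7,0.3,1.9],[0,0,0],4],[[2.7,0.3,1.9],[0,0,0],4],[[2.6,0.3,1.9],[0,0,0],4],[[0,0,0],[0,0,0],4]]}}

```text
t: 7.82
eef_pos: [603.0, -102.6, 112.6]
tcp_rot: [-1.57, -0.005, 0.187]
ft_force: [0.1, 0.2, -1.8]
opening: 0.544
```

```bash
python3 - <<'E'
from h import *
s=readout.state(); print(s['opening'],s['ft_force'],s['eef_pos'])
p,C=cam('wrist'); save(p,'w3'); print(find(p,C,'bushing'))
p,C=cam('scene'); save(p,'s3'); print(find(p,C,'bushing'),find(p,C,'bushing_stand')); 
plan((607,-98.5,70,100,4,3),(607,-98.5,52.5,100,4,2))
cv2.imwrite('pics/s3c.png',cv2.resize(p['img'][170:320,330:520,::-1],None,fx=3,fy=3))
E
```

```text
0.544020849880611 [ 0.10707209  0.18215472 -1.79241419] [ 603.04510422 -102.64187276  112.56924409]
[(array([618.5,   5. ,  -1.8]), 0.92), (array([ 601.2, -105.1,   77.4]), 0.75)]
[(array([626.3,  16.1,  -4. ]), 0.92), (array([ 595.5, -103.4,   76.4]), 0.7)] [(array([ 6.093e+02, -9.870e+01, -6.000e-01]), 0.83)]
[[[0.18, 1.44, 0.15], [0, 0.2, 0.1], 4], [[0.18, 1.44, 0.16], [0, 0.2, 0.1], 4], [[0.19, 1.44, 0.16], [0, 0.2, 0.1], 4], [[0.0, 0.88, 0.0], [0.0, 0.0, 0.0], 4], [[0.0, 0.88, 0.0], [0.0, 0.0, 0.0], 4]]
5
```

View pics/s3c.png

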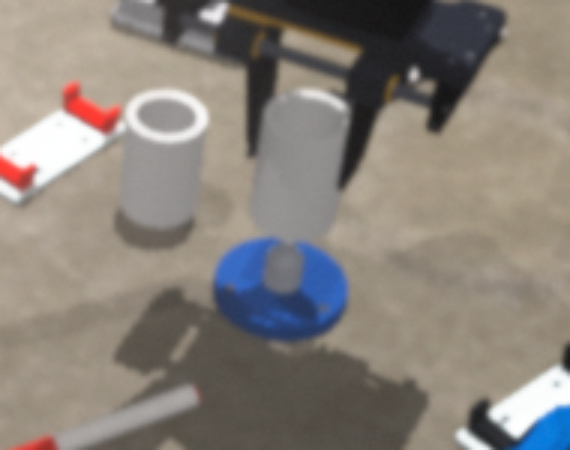

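The crop shows the bushing held upright, its lower edge about 10 mm to the right of and above the post tip at (285,245). It needs about 4 mm more in +x and +y, then I can lower it.

Request:
{"op": "apply_moves", "data": {"increments": [[[0.6,0.6,0.4],[0,0,0],4],[[0,1.5,0],[0,0,0],4],[[0,1.5,0],[0,0,0],4],[[0,1,0],[0,0,0],4],[[0,0.6,0],[0,0,0],4]]}}

```text
t: 8.7
eef_pos: [607.1, -99.8, 57.4]
tcp_rot: [-1.57, -0.004, 0.183]
ft_force: [0.1, 0.1, -1.6]
opening: 0.552
```

```bash
python3 - <<'E'
from h import *
s=readout.state(); print(s['opening'],s['ft_force'],s['eef_pos'])
plan((607,-98,51.5,100,4,2))
E
```

```text
0.5523576751047833 [ 0.08072617  0.12747684 -1.58276199] [607.05536989 -99.82104199  57.36627328]
[[[0.01, 0.29, 0.09], [0, 0.2, 0.1], 4], [[0.01, 0.29, 0.09], [0, 0.2, 0.1], 4]]
2
```

Request:
{"op": "apply_moves", "data": {"increments": [[[0,0.3,0.1],[0,0,0],4],[[0,0.3,0],[0,0,0],4],[[0,0.1,0],[0,0,0],4],[[0,0,0],[0,0,0],8.5],[[0,0,0],[0,0,0],8.5]]}}

```text
t: 9.32
eef_pos: [607.5, -98.9, 51.2]
tcp_rot: [-1.571, -0.006, 0.183]
ft_force: [0.2, -0.3, 0.5]
opening: 0.702
```

Request:
{"op": "apply_moves", "data": {"increments": [[[0,0,0],[0,0,0],8.5],[[0,-0.5,0],[0,0,0],8.5],[[0,-3.5,0],[0,0,0],8.5],[[0,-4,0],[0,0,0],8.5],[[0,-4,0],[0,0,0],8.5]]}}

```text
t: 9.95
eef_pos: [605.9, -98.9, 172.6]
tcp_rot: [-1.568, -0.001, 0.183]
ft_force: [-0.3, 0.5, 0.0]
opening: 0.895
```

```bash
python3 - <<'E'
from h import *
s=readout.state(); print(s['opening'],s['ft_force'],s['eef_pos'])
p,C=cam('scene'); save(p,'s4')
for t in ['bushing','micrometer','micrometer_end','micrometer_pad']: print(t,find(p,C,t))
a=cv2.resize(p['img'][170:320,330:520,::-1],None,fx=2,fy=2)
p,C=cam('top'); save(p,'t4')
for t in ['bushing','micrometer','micrometer_end','micrometer_pad']: print(t,find(p,C,t))
b=cv2.resize(p['img'][200:300,170:300,::-1],None,fx=3,fy=3)
cv2.imwrite('pics/c4.png',np.hstack([a,b]))
hsv=cv2.cvtColor(p['img'],cv2.COLOR_RGB2HSV); m=cv2.inRange(hsv,(22,120,120),(35,255,255)); m[:, :175]=0; m[:210]=0;m[290:]=0;m[:,225:]=0
ys,xs=np.nonzero(m); print(xs.min(),xs.max(),ys.min(),ys.max())
g=p['img'].max(2); k=((g<60)|(m>0)).astype(np.uint8); k[:,:175]=0;k[:210]=0;k[292:]=0;k[:,225:]=0
k=cv2.morphologyEx(k,cv2.MORPH_CLOSE,np.ones((5,5)))
c=max(cv2.findContours(k,0,2)[0],key=cv2.contourArea)
P=np.array([pix2plane(p,C,*q,5)[:2] for q in c[:,0].astype(float)],np.float32); print('pad',cv2.minAreaRect(P))
plan((480,60,150,112,9.5,4))
E
```

```text
0.8953205823721966 [-0.27920866  0.49074214  0.02635088] [605.85163776 -98.86185399 172.58407428]
bushing [(array([601.1, -96.7,  14.7]), 0.97), (array([625.8,  10.6,  -6.6]), 0.96)]
micrometer [(array([450.6, 176. ,  -0.6]), 0.84)]
micrometer_end [(array([401.2, 142.1,   9.9]), 0.65)]
micrometer_pad [(array([484.6, 329.8,   3.6]), 0.78)]
bushing [(array([623.1,   9.7,   2.7]), 0.92)]
micrometer [(array([450.8, 180.5,  -5.1]), 0.57)]
micrometer_end []
micrometer_pad [(array([481.5, 328.6,  -1.7]), 0.77)]
186 209 219 241
pad ((520.2346801757812, 328.70013427734375), (68.75752258300781, 60.86530303955078), 85.75626373291016)
[[[-2.37, 0.52, 4.47], [0, -2.9, 0.0], 9.5], [[-2.14, 0.52, 4.59], [0, -2.9, 0.0], 9.5], [[-1.91, 0.51, 4.69], [0, -2.9, 0.0], 9.5], [[-1.67, 0.51, 4.78], [0, -2.9, 0.0], 9.5]]
4
```

View pics/c4.png

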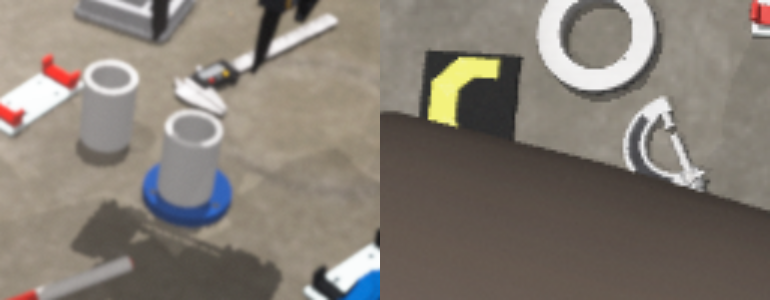

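```bash
python3 - <<'E'
from h import *
p,C=cam('top'); im=cv2.imread('pics/top0.png')[:,:,::-1]
hsv=cv2.cvtColor(np.ascontiguousarray(im),cv2.COLOR_RGB2HSV); m=cv2.inRange(hsv,(22,120,120),(35,255,255))
k=((im.max(2)<60)|(m>0)).astype(np.uint8)
for q in (k,m): q[:,:172]=0;q[:208]=0;q[292:]=0;q[:,228:]=0
k=cv2.morphologyEx(k,cv2.MORPH_CLOSE,np.ones((5,5)))
for n,q in (('pad',k),('yellow',m)):
    c=max(cv2.findContours(q,0,2)[0],key=cv2.contourArea)
    P=np.array([pix2plane(p,C,*a,5)[:2] for a in c[:,0].astype(float)],np.float32); print(n,cv2.minAreaRect(P))
plan((446,150,150,114,9.5,5))
E
```

```text
pad ((480.6705627441406, 331.6129150390625), (69.77849578857422, 141.6117401123047), 85.76367950439453)
yellow ((481.2448425292969, 334.8741455078125), (48.5947265625, 133.60781860351562), 88.08756256103516)
[[[-2.24, 0.42, 5.47], [0, -2.7, 0.0], 9.5], [[-1.98, 0.42, 5.57], [0, -2.7, 0.0], 9.5], [[-1.71, 0.42, 5.66], [0, -2.7, 0.0], 9.5], [[-1.44, 0.41, 5.74], [0, -2.7, 0.0], 9.5], [[-1.17, 0.41, 5.8], [0, -2.7, 0.0], 9.5]]
5
```

Request:
{"op": "apply_moves", "data": {"increments": [[[-2.2,0.4,5.4],[0,-2.7,0],9.5],[[-2.0,0.4,5.5],[0,-2.7,0],9.5],[[-1.7,0.4,5.6],[0,-2.7,0],9.5],[[-1.4,0.4,5.7],[0,-2.7,0],9.5],[[-1.2,0.4,5.8],[0,-2.7,0],9.5]]}}

```text
t: 11.12
eef_pos: [443.8, 151.0, 148.6]
tcp_rot: [-1.568, -0.001, 0.419]
ft_force: [0.5, 0.7, 0.4]
opening: 0.997
```

```bash
python3 - <<'E'
from h import *
s=readout.state(); print(s['opening'],s['ft_force'],s['eef_pos'])
p,C=cam('wrist'); save(p,'w5')
for t in ['micrometer','micrometer_end','micrometer_pad','marker_black']: print(t,find(p,C,t))
o=find(p,C,'micrometer'); e=find(p,C,'micrometer_end')
if o and e:
    o=o[0][0];e=e[0][0]; d=e-o; yaw=np.arctan2(d[1],d[0])-np.arctan2(-55,14); print('len',np.hypot(*d[:2]),'yaw',np.degrees(yaw))
    for a in [(14,-22,9),(14,-55,9),(0,65,0)]:
        X=o[:2]+np.array([[np.cos(yaw),-np.sin(yaw)],[np.sin(yaw),np.cos(yaw)]])@a[:2]; print(a,X,world2pix(p,C,[*X,a[2]]))
E
```

```text
0.9965276983756054 [0.4977918  0.70844936 0.36882553] [443.83042847 151.04697646 148.55898361]
micrometer [(array([446.7, 179.7,  -5. ]), 0.62)]
micrometer_end [(array([405.1, 142.6,   6.9]), 0.9)]
micrometer_pad []
marker_black [(array([ 4.364e+02,  5.560e+01, -1.000e-01]), 0.62)]
len 55.740200932540574 yaw -62.553656964002876
(14, -22, 9) [433.62910519 157.13560972] [332.87199467 220.83703727]
(14, -55, 9) [404.34349056 141.92532451] [330.78107512 182.41037361]
(0, 65, 0) [504.38378638 209.65965268] [351.76585682 307.69147568]
```

View pics/w5.png

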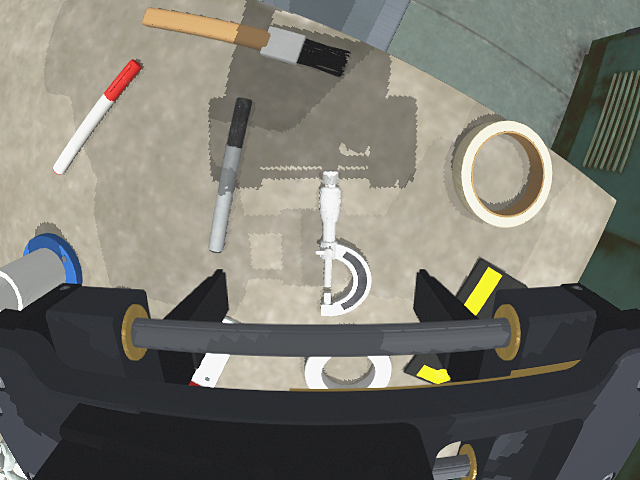

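```bash
python3 - <<'E'
from h import *
p,C=cam('wrist')
im=p['img']; g=im[:,:,:].min(2)
m=((g>165)&(im.max(2).astype(int)-g<12)).astype(np.uint8); m[:165]=0;m[322:]=0;m[:,:300]=0;m[:,385:]=0
for r in range(168,250,6):
    x=np.nonzero(m[r])[0]; x=x[x<345]
    if len(x): a=pix2plane(p,C,x.min(),r,9);b=pix2plane(p,C,x.max()+1,r,9); print(r,x.min(),x.max(),((a+b)/2)[:2].round(1),np.hypot(*(b-a)[:2]).round(1))
A=[];
for r in range(180,240):
    x=np.nonzero(m[r])[0]; x=x[x<345]
    if len(x): A.append(pix2plane(p,C,(x.min()+x.max()+1)/2,r,9)[:2])
v=cv2.fitLine(np.array(A,np.float32),cv2.DIST_HUBER,0,.01,.01).ravel(); print(v,np.degrees(np.arctan2(v[1],v[0])))
E
```

```text
174 328 340 [398.6 139.9] 10.9
180 326 340 [403.5 141.2] 12.6
186 326 341 [408.  143.7] 13.4
192 323 343 [412.8 145.4] 17.7
198 323 342 [417.6 147.1] 16.9
204 323 343 [422.1 149.6] 17.8
210 323 342 [427.  151.3] 17.0
216 324 340 [431.9 153.1] 14.5
222 327 338 [436.5 155.6] 10.3
228 327 338 [441.3 157.8] 10.3
234 327 337 [446.3 159.6] 9.5
240 327 337 [451.2 161.8] 9.5
246 325 344 [455.3 166. ] 17.4
[9.1929215e-01 3.9357579e-01 4.2670386e+02 1.5128664e+02] 23.17718
```

```bash
python3 - <<'E'
from h import *
plan((428,152,40,113.2,5,3),(428,152,4,113.2,5,2))
E
```

```text
[[[-0.5, 3.63, 0.32], [-0.1, 0.2, 0.0], 5], [[-0.5, 3.63, 0.33], [-0.1, 0.2, 0.0], 5], [[-0.5, 3.63, 0.33], [-0.1, 0.2, 0.0], 5], [[0.0, 1.8, 0.0], [0.0, 0.0, 0.0], 5], [[0.0, 1.8, 0.0], [0.0, 0.0, 0.0], 5]]
5
```

Request:
{"op": "apply_moves", "data": {"increments": [[[-0.5,3.6,0.3],[0,0.3,0],5],[[-0.5,3.6,0.3],[0,0.3,0],5],[[-0.5,3,0.3],[0,0.2,0],5],[[0,2,0],[0,0,0],5],[[0,0,0],[0,0,0],5]]}}

```text
t: 12.15
eef_pos: [432.1, 147.1, 23.5]
tcp_rot: [-1.569, -0.004, 0.392]
ft_force: [-0.6, -0.1, 0.2]
opening: 0.551
```

```bash
python3 - <<'E'
from h import *
print(toolpose().round(2)[:3,3], readout.state()['opening'])
plan((428,152,3,113.2,5,3))
E
```

```text
[432.14 147.14  23.47] 0.5511514770998042
[[[-0.07, 0.68, 0.2], [0, -0.2, 0.1], 5], [[-0.07, 0.68, 0.2], [0, -0.2, 0.1], 5], [[-0.06, 0.68, 0.2], [0, -0.2, 0.1], 5]]
3
```

Request:
{"op": "apply_moves", "data": {"increments": [[[-0.2,0.8,0.5],[0,0,0],5],[[0,0.8,0],[0,0,0],5],[[0,0.3,0],[0,0,0],5],[[0,0,0],[0,0,0],5],[[0,0,0],[0,0,0],5]]}}

```text
t: 12.78
eef_pos: [429.8, 150.9, 5.1]
tcp_rot: [-1.57, -0.007, 0.39]
ft_force: [-0.9, -0.2, -0.3]
opening: 0.524
```

```bash
python3 - <<'E'
from h import *
s=readout.state(); print(s['eef_pos'],s['opening'],s['ft_force'])
p,C=cam('wrist'); save(p,'w6'); cv2.imwrite('pics/w6c.png',cv2.resize(p['img'][120:400,180:460,::-1],None,fx=2,fy=2))
for t in ['micrometer','micrometer_end']: print(t,find(p,C,t))
E
```

```text
[429.82801025 150.85926702   5.09632913] 0.523655448512662 [-0.93018792 -0.17596072 -0.29942615]
micrometer []
micrometer_end [(array([404.6, 145.2,   5.4]), 0.84)]
```

View pics/w6c.png

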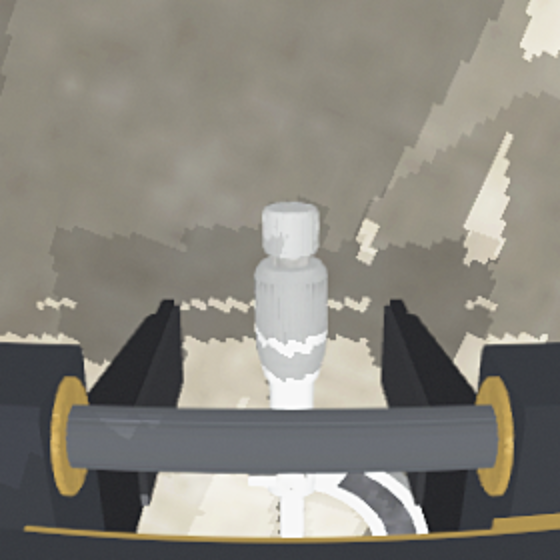

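```bash
python3 - <<'E'
from h import *
p,C=cam('wrist'); T=toolpose()
for x in (-20,-10,0,10): print(x,(np.array(world2pix(p,C,(T@[x,0,0,1])[:3]))-[180,120])*2, (np.array(world2pix(p,C,(T@[x,-10,0,1])[:3]))-[180,120])*2)
for r in (205,260,370): X=pix2plane(p,C,290/2+180,r/2+120,9); print(r,(np.linalg.inv(T)@np.r_[X,1]).round(1))
E
```

```text
-20 [286.81750613 271.37104246] [287.18304677 284.6449311 ]
-10 [286.71897535 310.31238123] [287.06844303 325.45171071]
0 [286.61417217 347.77987714] [286.94694645 364.54663568]
10 [286.50451732 383.67647036] [286.82033849 401.83294654]
205 [-37.3  -4.2   0.7   1. ]
260 [-24.1  -4.1   0.7   1. ]
370 [ 4.3 -3.9  0.8  1. ]
```

Request:
{"op": "apply_moves", "data": {"increments": [[[-0.5,0.2,0.1],[0,0,0],5],[[0,0,0],[0,0,0],0.5],[[0,0,0],[0,0,0],0.5],[[0,0,0],[0,0,0],0.5],[[0,0,0],[0,0,0],0.5]]}}

```text
t: 13.6
eef_pos: [424.4, 149.8, 3.0]
tcp_rot: [-1.57, -0.007, 0.39]
ft_force: [0.0, 1.0, 0.5]
opening: 0.161
```

Request:
{"op": "apply_moves", "data": {"increments": [[[0,0,0],[0,0,0],0.5],[[0,0,0],[0,0,0],0.5],[[0,0,0],[0,0,0],0.5],[[0,-2,0],[0,0,0],0.5],[[0,-3,0],[0,0,0],0.5]]}}

```text
t: 14.22
eef_pos: [423.0, 149.3, 52.3]
tcp_rot: [-1.569, -0.002, 0.39]
ft_force: [-0.3, 0.9, -2.3]
opening: 0.145
```

```bash
python3 - <<'E'
from h import *
s=readout.state(); print(s['eef_pos'],s['opening'],s['ft_force'],s['moment'])
p,C=cam('wrist'); save(p,'w7'); cv2.imwrite('pics/w7c.png',cv2.resize(p['img'][120:400,180:460,::-1],None,fx=2,fy=2))
T=toolpose(); T0=np.linalg.inv(T)
for t in ['micrometer','micrometer_end']: print(t,[(T0@np.r_[a,1]).round(1) for a,c in find(p,C,t)])
E
```

```text
[422.96018469 149.2692508   52.27004102] 0.1453181288668858 [-0.29565774  0.85402572 -2.31696531] [ 0.00377588  0.05932447 -0.02295376]
micrometer [array([29.5,  9.7, 13.9,  1. ])]
micrometer_end [array([-21.5,  -3.2,  -1.7,   1. ])]
```

View pics/w7c.png

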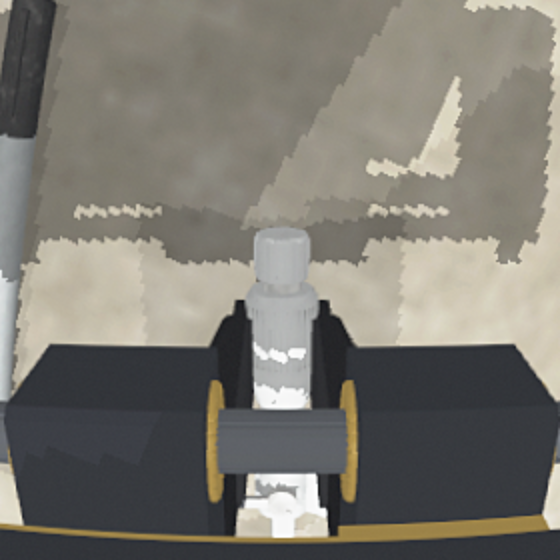

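```bash
python3 - <<'E'
from h import *
p,C=cam('wrist'); T=toolpose(); T0=np.linalg.inv(T); print(T[:3,3])
z=T[2,3]+6
for r in (230,239,248,290): print(r,(T0@np.r_[pix2plane(p,C,180+281/2,120+r/2,z),1]).round(1))
p,C=cam('scene'); 
for t in ['micrometer','micrometer_end']: print(t,[(T0@np.r_[a,1]).round(1) for a,c in find(p,C,t)])
p,C=cam('top');save(p,'t7')
for t in ['micrometer','micrometer_end']: print(t,[(T0@np.r_[a,1]).round(1) for a,c in find(p,C,t)])
E
```

```text
[423.56557522 149.40576319  52.23991793]
230 [-31.3  -6.2  -1.5   1. ]
239 [-29.2  -6.2  -1.5   1. ]
248 [-27.   -6.2  -1.5   1. ]
290 [-16.8  -6.1  -1.5   1. ]
micrometer [array([34.9,  1.7, 12.8,  1. ])]
micrometer_end [array([-18.4,  -4.3,   1.2,   1. ]), array([121.4,  49.3, 142.1,   1. ])]
micrometer []
micrometer_end []
```

```bash
python3 - <<'E'
from h import *
plan((444.3,320.2,50,85.8,0.5,5))
E
```

```text
[[[1.69, 0.05, 3.0], [0, 5.3, 0.0], 0.5], [[1.4, 0.04, 3.14], [0, 5.3, 0.0], 0.5], [[1.11, 0.04, 3.26], [0, 5.3, 0.0], 0.5], [[0.8, 0.04, 3.35], [0, 5.3, 0.0], 0.5], [[0.49, 0.04, 3.41], [0, 5.3, 0.0], 0.5]]
5
```

Request:
{"op": "apply_moves", "data": {"increments": [[[1.7,0,3],[0,5.3,0],0.5],[[1.4,0,3.1],[0,5.3,0],0.5],[[1.1,0,3.3],[0,5.3,0],0.5],[[0.8,0,3.3],[0,5.3,0],0.5],[[0.5,0,3.2],[0,5.3,0],0.5]]}}

```text
t: 15.35
eef_pos: [445.5, 320.5, 49.7]
tcp_rot: [-1.57, 0.002, -0.091]
ft_force: [0.2, -0.4, -2.0]
opening: 0.146
```

```bash
python3 - <<'E'
from h import *
s=readout.state(); print(s['eef_pos'],s['opening'],s['ft_force'],s['tcp_rot'])
p,C=cam('top'); save(p,'t8'); T0=np.linalg.inv(toolpose())
for t in ['micrometer','micrometer_end']: print(t,[(T0@np.r_[a,1]).round(1) for a,c in find(p,C,t)])
q=p
p,C=cam('scene'); save(p,'s8')
for t in ['micrometer','micrometer_end']: print(t,[(T0@np.r_[a,1]).round(1) for a,c in find(p,C,t)])
p2,C=cam('wrist')
for t in ['micrometer','micrometer_end']: print(t,[(T0@np.r_[a,1]).round(1) for a,c in find(p2,C,t)])
cv2.imwrite('pics/c8.png',np.hstack([cv2.resize(q['img'][200:300,160:290,::-1],None,fx=3,fy=3),cv2.resize(p['img'][150:250,180:310,::-1],None,fx=3,fy=3)]))
plan((444.3,320.2,15,85.8,0.5,3),(444.3,320.2,9,85.8,0.5,2))
E
```

```text
[445.49485669 320.47759811  49.72064517] 0.14601237075890142 [ 0.15420126 -0.38969293 -1.95998447] [-1.56951149  0.00188185 -0.09056359]
micrometer [array([33.8,  7. , 14.8,  1. ])]
micrometer_end []
micrometer [array([33.9,  4.7, 12.3,  1. ]), array([-22.9,  -7.1,  -6. ,   1. ])]
micrometer_end [array([-18.6,  -3.6,  -2.3,   1. ])]
micrometer [array([29.1,  7.9,  7.4,  1. ])]
micrometer_end []
[[[-0.05, 1.17, 0.05], [0, -0.3, 0], 0.5], [[-0.05, 1.17, 0.05], [0, -0.3, 0], 0.5], [[-0.05, 1.17, 0.05], [0, -0.3, 0], 0.5], [[0.0, 0.3, 0.0], [0.0, 0.0, 0.0], 0.5], [[0.0, 0.3, 0.0], [0.0, 0.0, 0.0], 0.5]]
5
```

View pics/c8.png

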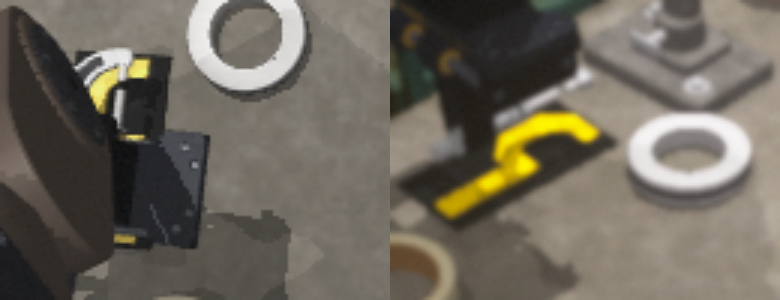

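Request:
{"op": "apply_moves", "data": {"increments": [[[0,1.2,0],[0,-0.5,0],0.5],[[0,1.2,0],[0,-0.4,0],0.5],[[0,1.1,0],[0,0,0],0.5],[[0,0.3,0],[0,0,0],0.5],[[0,0.1,0],[0,0,0],0.5]]}}

```text
t: 16.42
eef_pos: [445.4, 317.5, 8.0]
tcp_rot: [-1.57, 0.003, -0.072]
ft_force: [-1.6, -1.0, 4.1]
opening: 0.145
```

```bash
python3 - <<'E'
from h import *
s=readout.state(); print(s['eef_pos'],s['opening'],s['ft_force'],s['tcp_rot'])
plan((444.8,320.2,8.5,85.8,0.5,2))
E
```

```text
[445.44835325 317.5392241    8.03007586] 0.1454400049992478 [-1.56218413 -0.9757743   4.1364857 ] [-1.56997127  0.00251789 -0.07202516]
[[[-0.04, -0.02, 0.13], [0, 0.0, -0.1], 0.5], [[-0.04, -0.02, 0.13], [0, 0.0, -0.1], 0.5]]
2
```

Request:
{"op": "apply_moves", "data": {"increments": [[[0,-0.3,0.2],[0,0,0],0.5],[[0,0,0.1],[0,0,0],0.5],[[0,0,0],[0,0,0],0.5],[[0,0,0],[0,0,0],0.5],[[0,0,0],[0,0,0],0.5]]}}

```text
t: 17.05
eef_pos: [446.0, 321.1, 11.9]
tcp_rot: [-1.569, 0.001, -0.072]
ft_force: [0.9, 0.4, -1.9]
opening: 0.145
```

```bash
python3 - <<'E'
from h import *
for i in range(2):
    s=readout.state(); print(s['eef_pos'],s['opening'],s['ft_force'],s['tcp_rot']); p,C=cam('scene')
plan((444.8,320.2,8.5,85.8,0.5,2))
E
```

```text
[446.02008193 321.10143349  11.9169592 ] 0.14521515030035442 [ 0.94877219  0.36855321 -1.88344323] [-1.56919218e+00  1.29203604e-03 -7.17691348e-02]
[446.05126989 321.11979134  11.9294849 ] 0.14295882865216447 [-0.53629549  0.33364076 -2.0326406 ] [-1.56914247e+00  1.25537405e-03 -7.17933027e-02]
[[[-0.06, 0.17, -0.05], [0, 0.0, 0], 0.5], [[-0.06, 0.17, -0.05], [0, 0.0, 0], 0.5]]
2
```

Good. Next: lower it, open narrowly (3 cm), then retreat upward.

Request:
{"op": "apply_moves", "data": {"increments": [[[-0.1,0.3,0],[0,0,0],0.5],[[0,0,0],[0,0,0],0.5],[[0,0,0],[0,0,0],3.5],[[0,0,0],[0,0,0],3.5],[[0,0,0],[0,0,0],3.5]]}}

```text
t: 17.77
eef_pos: [445.3, 321.3, 9.0]
tcp_rot: [-1.569, 0.0, -0.072]
ft_force: [-0.2, 0.2, -0.2]
opening: 0.355
```

Request:
{"op": "apply_moves", "data": {"increments": [[[0,0,0],[0,0,0],4],[[0,-1.5,0],[0,0,0],4],[[0,-3,0],[0,0,0],5],[[0,-4,0],[0,0,0],5],[[0,-4,0],[0,0,0],5]]}}

```text
t: 18.4
eef_pos: [444.4, 320.5, 138.0]
tcp_rot: [-1.571, 0.004, -0.072]
ft_force: [-0.3, -0.3, 1.1]
opening: 0.525
```

```bash
python3 - <<'E'
from h import *
s=readout.state(); print(s['eef_pos'],s['opening'],s['ft_force'],s['tcp_rot'])
p,C=cam('wrist'); save(p,'w9'); print(find(p,C,'micrometer'),find(p,C,'micrometer_end'))
cv2.imwrite('pics/w9c.png',cv2.resize(p['img'][140:340,200:460,::-1],None,fx=3,fy=3))
im=cv2.imread('pics/top0.png'); pt,Ct=cam('top')
# red marker axis from top0
for nm,c in (('red',[431,-88]),('black',[435,60])):
    u=world2pix(pt,Ct,[*c,8]); g=cv2.cvtColor(im,cv2.COLOR_BGR2HSV)
    m=np.zeros((480,640),np.uint8); x,y=u.round().astype(int); m[y-36:y+36,x-20:x+20]=1
    b=im.astype(int); ref=cv2.medianBlur(im,51).astype(int); k=((np.abs(b-ref).max(2)>35)&(m>0)).astype(np.uint8)
    k=max(cv2.findContours(k,0,2)[0],key=cv2.contourArea)
    P=np.array([pix2plane(pt,Ct,*a,8)[:2] for a in k[:,0].astype(float)],np.float32); print(nm,cv2.minAreaRect(P))
for nm,c in (('red',[617,97]),('black',[619,-279])):
    m=cv2.inRange(cv2.cvtColor(im,cv2.COLOR_BGR2HSV),(0,0,215),(179,40,255)); x,y=world2pix(pt,Ct,[*c,6]).round().astype(int)
    w=np.zeros_like(m); w[y-28:y+28,x-16:x+16]=m[y-28:y+28,x-16:x+16]
    k=max(cv2.findContours(w,0,2)[0],key=cv2.contourArea)
    P=np.array([pix2plane(pt,Ct,*a,6)[:2] for a in k[:,0].astype(float)],np.float32); print('rest',nm,cv2.minAreaRect(P))
E
```

```text
[444.43378728 320.48917821 137.97847233] 0.5246431088713788 [-0.29062201 -0.28208917  1.06706148] [-1.57093854  0.0039502  -0.07189196]
[(array([473.8, 332.2,   5. ]), 0.94)] [(array([425.8, 322.6,  13.3]), 0.91)]
red ((431.21826171875, -87.83155822753906), (14.838112831115723, 138.30953979492188), 67.19940948486328)
black ((386.87969970703125, 52.576568603515625), (45.29289627075195, 14.2362642288208), 11.019837379455566)
rest red ((618.5587158203125, 98.2851333618164), (42.007080078125, 67.43833923339844), 86.29830932617188)
rest black ((619.4027099609375, -277.9726867675781), (42.010013580322266, 66.85482025146484), 78.19058990478516)
```

View pics/w9c.png

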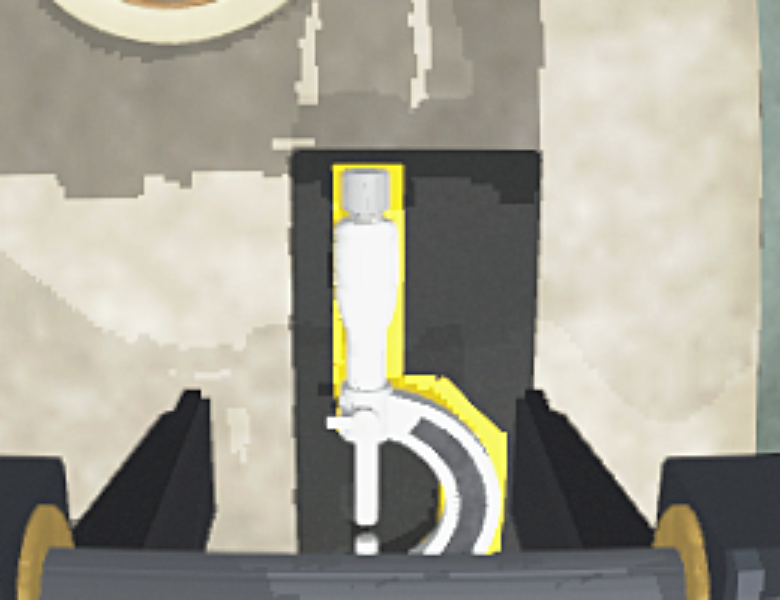

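Crop: the micrometer lies inside its yellow outline the right way round, with the thimble on the printed strip at (365,280) and the frame on the arc. Next is the red marker.

```bash
python3 - <<'E'
from h import *
plan((440,100,120,75,6,4),(431.2,-87.8,110,67.2,6,4))
E
```

```text
[[[0.28, 0.42, -5.51], [0, 2.7, 0], 6], [[0.54, 0.42, -5.49], [0, 2.7, 0], 6], [[0.8, 0.42, -5.46], [0, 2.7, 0], 6], [[1.06, 0.42, -5.41], [0, 2.7, 0], 6], [[1.0, 0.25, -4.59], [0.0, 1.9, 0.0], 6]]
[[[1.16, 0.25, -4.56], [0.0, 1.9, 0.0], 6], [[1.31, 0.25, -4.51], [0.0, 1.9, 0.0], 6], [[1.47, 0.25, -4.47], [0.0, 1.9, 0.0], 6]]
8
```

Request:
{"op": "apply_moves", "data": {"increments": [[[0.3,0.4,-5.4],[0,2.7,0],6],[[0.5,0.4,-5.4],[0,2.7,0],6],[[0.8,0.4,-5.4],[0,2.7,0],6],[[1.1,0.4,-5.4],[0,2.7,0],6],[[1,0.3,-4.6],[0,1.9,0],6]]}}

```text
t: 19.23
eef_pos: [435.2, 50.6, 113.5]
tcp_rot: [-1.573, 0.008, -0.294]
ft_force: [0.1, 1.0, -0.1]
opening: 0.632
```

Request:
{"op": "apply_moves", "data": {"increments": [[[1.2,0.3,-4.5],[0,1.9,0],6],[[1.3,0.3,-4.5],[0,1.9,0],6],[[1.4,0.3,-4.4],[0,1.9,0],6],[[0,0,0],[0,0,0],6],[[0,0,0],[0,0,0],6]]}}

```text
t: 19.85
eef_pos: [425.0, -95.1, 100.3]
tcp_rot: [-1.575, 0.017, -0.403]
ft_force: [-0.3, 0.2, -0.3]
opening: 0.632
```

```bash
cat >> h.py <<'E'
def marker(p,C,c):
    """marker outline near world xy c in a picture -> minAreaRect at z=8"""
    im=p['img']; u=world2pix(p,C,[*c,8]).round().astype(int)
    return u
E
python3 - <<'E'
from h import *
s=readout.state(); print(s['eef_pos'],s['opening'],s['tcp_rot'],s['joints'].round(2))
p,C=cam('wrist'); save(p,'w10'); print(find(p,C,'marker_red'),find(p,C,'marker_black'))
# white barrel
hsv=cv2.cvtColor(p['img'],cv2.COLOR_RGB2HSV); u=world2pix(p,C,[431,-88,8]); print(u)
m=cv2.inRange(hsv,(0,0,190),(179,12,255))|cv2.inRange(hsv,(0,150,80),(6,255,255))|cv2.inRange(hsv,(172,150,80),(179,255,255))
m[300:]=0; m=cv2.morphologyEx(m,cv2.MORPH_OPEN,np.ones((3,3)))
m=cv2.morphologyEx(m,cv2.MORPH_CLOSE,np.ones((7,7)))
for k in cv2.findContours(m,0,2)[0]:
    if cv2.contourArea(k)>400:
        P=np.array([pix2plane(p,C,*a,8)[:2] for a in k[:,0].astype(float)],np.float32); print(cv2.minAreaRect(P))
plan((431.2,-87.8,40,67.2,5,3),(431.2,-87.8,3,67.2,5,2))
E
```

```text
[424.98862206 -95.05363102 100.33274114] 0.6317963424678807 [-1.57479918  0.0170102  -0.40257565] [-0.37  0.41  2.12 -0.01  0.63 -1.53]
[(array([433.7, -87.8,  -2.9]), 0.88)] [(array([4.355e+02, 5.970e+01, 1.000e-01]), 0.77)]
[335.58536959 247.67987718]
((419.54937744140625, -83.76708984375), (13.059700012207031, 106.52262115478516), 67.20157623291016)
((456.2784729003906, 64.63325500488281), (94.61552429199219, 11.64491081237793), 10.874979972839355)
((268.5564880371094, -265.417724609375), (91.19760131835938, 33.02825927734375), 88.17300415039062)
((312.9554138183594, 58.91874694824219), (26.388256072998047, 32.218318939208984), 5.863884925842285)
[[[0.12, 2.02, 0.29], [0.1, -0.1, -0.3], 5], [[0.11, 2.02, 0.28], [0.1, -0.1, -0.3], 5], [[0.1, 2.02, 0.28], [0.1, -0.1, -0.3], 5], [[0.0, 1.85, 0.0], [0.0, 0.0, 0.0], 5], [[0.0, 1.85, 0.0], [0.0, 0.0, 0.0], 5]]
5
```

View pics/w10.png

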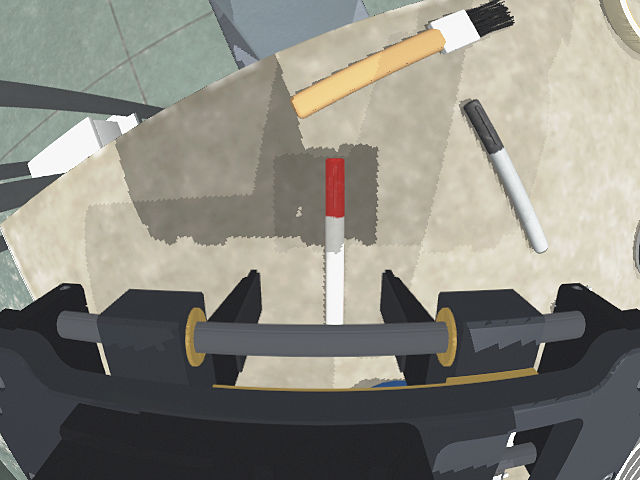

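The red marker shows end to end at pixel column 335, cap up, on the grasp line. Lowering now.

Request:
{"op": "apply_moves", "data": {"increments": [[[0.2,2,0.4],[0.1,0,-0.3],5],[[0.1,2,0.3],[0.1,0,-0.3],5],[[0.1,2,0.3],[0.1,0,-0.3],5],[[0,1.5,0],[0,0,0],5],[[0,1,0],[0,0,0],5]]}}

```text
t: 20.62
eef_pos: [434.0, -82.0, 14.4]
tcp_rot: [-1.569, -0.003, -0.392]
ft_force: [0.2, -0.2, -0.0]
opening: 0.524
```

```bash
python3 - <<'E'
from h import *
s=readout.state(); print(s['eef_pos'],s['opening'],s['tcp_rot'])
plan((431.2,-87.8,3,67.2,5,2))
E
```

```text
[433.97485654 -81.95863395  14.35378447] 0.5237112123055202 [-1.56917373 -0.00339474 -0.39156599]
[[[-0.02, 0.57, -0.32], [0, 0.2, 0.1], 5], [[-0.02, 0.57, -0.32], [0, 0.2, 0.1], 5]]
2
```

Request:
{"op": "apply_moves", "data": {"increments": [[[0,0.6,-0.4],[0,0,0],5],[[0,0.5,-0.2],[0,0,0],5],[[0,0,0],[0,0,0],0.5],[[0,0,0],[0,0,0],0.5],[[0,0,0],[0,0,0],0.5]]}}

```text
t: 21.25
eef_pos: [432.0, -87.4, 3.3]
tcp_rot: [-1.569, -0.004, -0.39]
ft_force: [0.1, 0.1, -0.3]
opening: 0.265
```

Request:
{"op": "apply_moves", "data": {"increments": [[[0,0,0],[0,0,0],0.5],[[0,0,0],[0,0,0],0.5],[[0,0,0],[0,0,0],0.5],[[0,-3,0],[0,0,0],0.5],[[0,-4,0],[0,0,0],0.5]]}}

```text
t: 21.88
eef_pos: [430.6, -87.0, 73.1]
tcp_rot: [-1.569, 0.001, -0.39]
ft_force: [-0.1, -0.8, 0.5]
opening: 0.141
```

```bash
python3 - <<'E'
from h import *
s=readout.state(); print(s['eef_pos'],s['opening'],s['tcp_rot'],s['ft_force'])
p,C=cam('wrist'); save(p,'w11'); T0=np.linalg.inv(toolpose()); print([(T0@np.r_[a,1]).round(1) for a,c in find(p,C,'marker_red')])
hsv=cv2.cvtColor(p['img'],cv2.COLOR_RGB2HSV)
m=cv2.inRange(hsv,(0,150,60),(6,255,255))|cv2.inRange(hsv,(172,150,60),(179,255,255)); m[300:]=0
k=max(cv2.findContours(m,0,2)[0],key=cv2.contourArea); z=toolpose()[2,3]+5
P=np.array([(T0@np.r_[pix2plane(p,C,*a,z),1])[[0,2]] for a in k[:,0].astype(float)],np.float32); print(cv2.boundingRect(P),cv2.minAreaRect(P))
plan((520,30,90,80,0.5,3),(618.5,98.3,60,86.3,0.5,3))
E
```

```text
[430.62329945 -87.04453511  73.11434855] 0.14145942343650192 [-1.56933741e+00  7.77274966e-04 -3.90427415e-01] [-0.14622365 -0.77216996  0.53432069]
[array([0.6, 6.3, 1.5, 1. ])]
(-68, -9, 43, 14) ((-46.48815155029297, -2.09445858001709), (42.63478088378906, 12.943131446838379), 0.3906984329223633)
[[[1.22, -0.47, 4.74], [0, -4.1, 0.1], 0.5], [[1.55, -0.47, 4.64], [0, -4.1, 0.1], 0.5], [[1.88, -0.48, 4.51], [0, -4.1, 0.1], 0.5], [[2.84, 1.0, 2.81], [0.0, -2.1, 0.0], 0.5], [[2.94, 1.0, 2.71], [0.0, -2.1, 0.0], 0.5]]
[[[3.04, 1.0, 2.6], [0.0, -2.1, 0.0], 0.5]]
6
```

Request:
{"op": "apply_moves", "data": {"increments": [[[1.2,-0.7,4.7],[0,-4.1,0],0.5],[[1.5,-0.7,4.6],[0,-4.1,0],0.5],[[1.9,-0.7,4.5],[0,-4.1,0],0.5],[[2.8,0,2.8],[0,-2.1,0],0.5],[[2.9,0,2.7],[0,-2.1,0],0.5]]}}

```text
t: 22.6
eef_pos: [586.4, 78.8, 95.5]
tcp_rot: [-1.571, -0.005, -0.097]
ft_force: [0.3, -0.2, -0.1]
opening: 0.14
```

```bash
python3 - <<'E'
from h import *
s=readout.state(); print(s['eef_pos'],s['opening'],s['tcp_rot'],s['ft_force'])
plan((618.5,98.3,80,86.3,0.5,2),(618.5,98.3,40,86.3,0.5,2),(618.5,98.3,40,86.3,0.5,1))
E
```

```text
[586.42134122  78.80602203  95.52357782] 0.14014496172579366 [-1.57119229 -0.00520945 -0.09711868] [ 0.25242043 -0.16611319 -0.14791849]
[[[1.5, 0.78, 1.13], [0.0, -0.9, 0.1], 0.5], [[1.52, 0.78, 1.1], [0.0, -0.9, 0.1], 0.5], [[0.0, 2.0, 0.0], [0.0, 0.0, 0.0], 0.5], [[0.0, 2.0, 0.0], [0.0, 0.0, 0.0], 0.5], [[0.0, 0.0, 0.0], [0.0, 0.0, 0.0], 0.5]]
5
```

Request:
{"op": "apply_moves", "data": {"increments": [[[1.5,0.6,1.1],[0,-0.9,0],0.5],[[1.5,0.6,1.1],[0,-0.9,0],0.5],[[0,2,0],[0,0,0],0.5],[[0,2,0],[0,0,0],0.5],[[0,0,0],[0,0,0],0.5]]}}

```text
t: 23.22
eef_pos: [619.9, 101.1, 36.5]
tcp_rot: [-1.572, -0.002, -0.061]
ft_force: [-0.3, 0.3, 0.1]
opening: 0.138
```

```bash
python3 - <<'E'
from h import *
s=readout.state(); print(s['eef_pos'],s['opening'],s['tcp_rot'],s['ft_force'])
p,C=cam('wrist'); save(p,'w12'); print(find(p,C,'red_rest'),find(p,C,'marker_red'))
p2,C=cam('scene'); print(find(p2,C,'red_rest'),find(p2,C,'marker_red'))
cv2.imwrite('pics/c12.png',np.hstack([cv2.resize(p['img'][100:380,140:500,::-1],None,fx=1.2,fy=1.2),cv2.resize(p2['img'][160:272,300:440,::-1],(350,336))[:336]]))
plan((618.5,98.3,18,86.3,0.5,2))
E
```

```text
[619.88496903 101.06227834  36.46173887] 0.1378105611866172 [-1.57166389 -0.00188977 -0.06100492] [-0.25766011  0.29346989  0.08043793]
[(array([616.6,  97. ,  -3.9]), 0.68)] [(array([621.3, 101.3,  33.4]), 0.58)]
[] [(array([621.1, 101.7,  34.5]), 0.76)]
[[[-0.13, 1.07, -0.15], [0.0, 0.1, 0.2], 0.5], [[-0.13, 1.07, -0.15], [0.0, 0.1, 0.2], 0.5]]
2
```

View pics/c12.png

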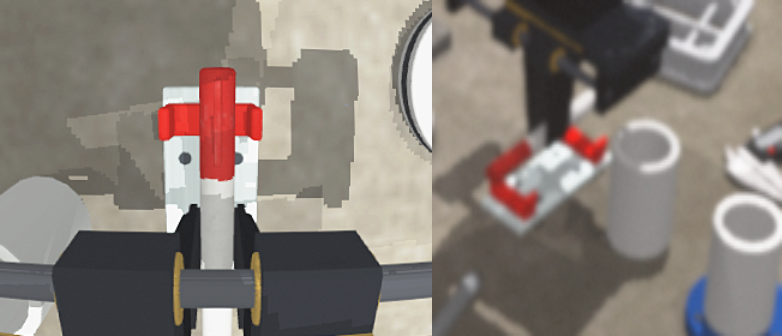

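The red marker is parallel to the channel and about 3 mm off its centre, with the cap over the near saddle at (210,120). I'll correct that, lower and release.

Request:
{"op": "apply_moves", "data": {"increments": [[[-0.1,1,-0.3],[0,0,0],0.5],[[0,0.8,0],[0,0,0],0.5],[[0,0.1,0],[0,0,0],0.5],[[0,0,0],[0,0,0],3],[[0,0,0],[0,0,0],3]]}}

```text
t: 24.15
eef_pos: [620.3, 97.8, 19.7]
tcp_rot: [-1.571, -0.008, -0.061]
ft_force: [0.2, -0.3, -0.0]
opening: 0.286
```

```bash
python3 - <<'E'
from h import *
s=readout.state(); print(s['eef_pos'],s['opening'],s['tcp_rot'],s['ft_force'])
E
```

```text
[620.29343566  97.78592514  19.72704376] 0.28628361586422413 [-1.57097573 -0.00750273 -0.06137011] [ 0.17624654 -0.30362179 -0.02487167]
```

Request:
{"op": "apply_moves", "data": {"increments": [[[0,0,0],[0,0,0],3],[[0,0,0],[0,0,0],3],[[0,-2,0],[0,0,0],3],[[0,-4,0],[0,0,0],3],[[0,-4,0],[0,0,0],3]]}}

```text
t: 24.78
eef_pos: [618.7, 97.8, 122.8]
tcp_rot: [-1.571, -0.004, -0.061]
ft_force: [0.6, 0.4, -0.1]
opening: 0.314
```

```bash
python3 - <<'E'
from h import *
s=readout.state(); print(s['eef_pos'],s['opening'],s['tcp_rot'],s['ft_force'])
p,C=cam('wrist'); save(p,'w13'); print(find(p,C,'marker_red'),find(p,C,'red_rest'))
p2,C=cam('scene'); print(find(p2,C,'marker_red'),find(p2,C,'marker_black'),find(p2,C,'bushing'))
cv2.imwrite('pics/c13.png',np.hstack([cv2.resize(p['img'][100:380,140:500,::-1],None,fx=1.2,fy=1.2),cv2.resize(p2['img'][160:272,300:440,::-1],(350,336))[:336]]))
plan((434.5,60.5,110,100.9,6,4))
E
```

```text
[618.65646519  97.83534077 122.79981659] 0.31412203924521404 [-1.57138798 -0.00394864 -0.06132656] [ 0.59687314  0.35647819 -0.13121563]
[(array([620. ,  98.8,  10.1]), 0.61)] [(array([6.181e+02, 1.000e+02, 1.000e-01]), 0.84)]
[(array([622.5,  96.9,  14.1]), 0.69)] [(array([436.2,  62.9,  -2.3]), 0.88)] [(array([ 601.5, -100.4,   13.5]), 0.67)]
[[[-4.53, 0.23, -1.21], [0.0, -3.6, 0.0], 6], [[-4.59, 0.24, -0.93], [0.0, -3.6, 0.0], 6], [[-4.64, 0.24, -0.63], [0.0, -3.6, 0.0], 6], [[-4.67, 0.24, -0.34], [0.0, -3.6, 0.0], 6]]
4
```

View pics/c13.png

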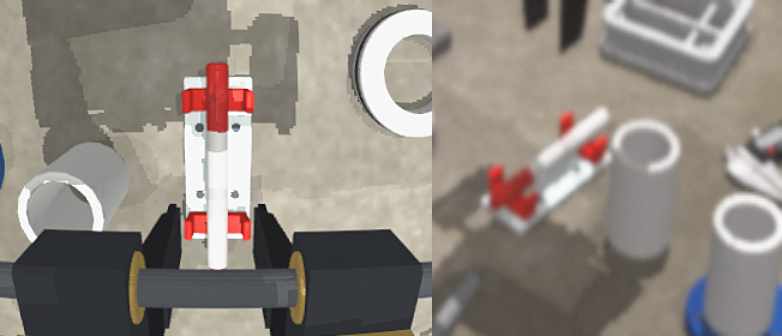

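The red marker lies across both saddles, at (217,100) and (217,225). Now the black one. 13 pictures viewed so far.

Request:
{"op": "apply_moves", "data": {"increments": [[[-4.5,0.2,-1.2],[0,-3.6,0],6],[[-4.6,0.2,-0.9],[0,-3.6,0],6],[[-4.6,0.2,-0.6],[0,-3.6,0],6],[[-4.6,0.2,-0.3],[0,-3.6,0],6],[[0,0,0],[0,0,0],5]]}}

```text
t: 25.75
eef_pos: [427.9, 60.3, 106.9]
tcp_rot: [-1.57, 0.007, 0.198]
ft_force: [0.9, 0.1, -0.1]
opening: 0.574
```

```bash
python3 - <<'E'
from h import *
s=readout.state(); print(s['eef_pos'],s['opening'],s['tcp_rot'],s['ft_force'],s['joints'].round(2))
p,C=cam('wrist'); save(p,'w14'); T0=np.linalg.inv(toolpose()); print(find(p,C,'marker_black'))
im=p['img']; u=world2pix(p,C,[434.5,60.5,8]); print(u)
a=im[:300].astype(int); m=((a.max(2)<75)).astype(np.uint8); m[:,:240]=0; m[:,420:]=0
for k in cv2.findContours(m,0,2)[0]:
    if cv2.contourArea(k)>300:
        P=np.array([pix2plane(p,C,*q,8)[:2] for q in k[:,0].astype(float)],np.float32); print('dark',cv2.minAreaRect(P),k[:,0].mean(0))
plan((434.5,60.5,40,100.9,5,3),(434.5,60.5,12,100.9,5,2))
E
```

```text
[427.87822126  60.33346315 106.91563991] 0.5742212389737095 [-1.5703414   0.00725445  0.19834265] [ 0.92234772  0.07231034 -0.12522493] [-0.01  0.39  2.13 -0.    0.63 -1.78]
[(array([434.7,  56.3,   0.6]), 0.67)]
[320.97989946 250.21595759]
dark ((451.3226318359375, 122.08635711669922), (24.63120460510254, 28.503646850585938), 10.048727035522461) [388.5862069  281.55172414]
dark ((473.18450927734375, 12.960691452026367), (25.15322494506836, 21.347148895263672), 10.790464401245117) [254.20833333 279.83333333]
dark ((388.21533203125, 50.4796142578125), (42.06028747558594, 13.168105125427246), 11.096643447875977) [320.89285714 193.83928571]
dark ((310.2085876464844, 91.58483123779297), (23.808515548706055, 35.555545806884766), 6.228971004486084) [396.46808511  97.70212766]
[[[0.12, 2.24, -0.02], [0.0, 0.1, -0.1], 5], [[0.11, 2.24, -0.02], [0.0, 0.1, -0.1], 5], [[0.11, 2.24, -0.02], [0.0, 0.1, -0.1], 5], [[0.0, 1.4, 0.0], [0.0, 0.0, 0.0], 5], [[0.0, 1.4, 0.0], [0.0, 0.0, 0.0], 5]]
5
```

Request:
{"op": "apply_moves", "data": {"increments": [[[0.2,2.2,-0.1],[0,0,0],5],[[0.1,2.2,0],[0,0,0],5],[[0.1,2.2,0],[0,0,0],5],[[0,1.4,0],[0,0,0],5],[[0,1,0],[0,0,0],5]]}}

```text
t: 26.48
eef_pos: [442.0, 60.8, 13.3]
tcp_rot: [-1.572, -0.001, 0.196]
ft_force: [0.3, 0.5, -0.1]
opening: 0.526
```

```bash
python3 - <<'E'
from h import *
s=readout.state(); print(s['eef_pos'],s['opening'],s['tcp_rot'],s['ft_force'])
plan((434,59.6,3,101,5,2))
E
```

```text
[442.0236763   60.80886785  13.26469354] 0.5255314048683726 [-1.57197082e+00 -7.23203433e-04  1.95625166e-01] [ 0.26212157  0.48655051 -0.05215918]
[[[-0.41, 0.51, 0.02], [0.0, 0.1, 0.0], 5], [[-0.41, 0.51, 0.02], [0.0, 0.1, 0.0], 5]]
2
```

Request:
{"op": "apply_moves", "data": {"increments": [[[-0.5,0.5,0],[0,0,0],5],[[-0.2,0.5,0],[0,0,0],5],[[0,0,0],[0,0,0],0.5],[[0,0,0],[0,0,0],0.5],[[0,0,0],[0,0,0],0.5]]}}

```text
t: 27.1
eef_pos: [435.8, 59.5, 2.8]
tcp_rot: [-1.572, -0.001, 0.195]
ft_force: [-0.3, 0.0, -0.4]
opening: 0.267
```

Request:
{"op": "apply_moves", "data": {"increments": [[[0,0,0],[0,0,0],0.5],[[0,0,0],[0,0,0],0.5],[[0,0,0],[0,0,0],0.5],[[0,-4,0],[0,0,0],0.5],[[0,-5.5,0],[0,0,0],0.5]]}}

```text
t: 27.72
eef_pos: [434.4, 59.5, 97.3]
tcp_rot: [-1.571, 0.005, 0.195]
ft_force: [0.3, 0.3, -0.1]
opening: 0.139
```

```bash
python3 - <<'E'
from h import *
s=readout.state(); print(s['eef_pos'],s['opening'],s['tcp_rot'],s['ft_force'])
p,C=cam('wrist'); T0=np.linalg.inv(toolpose()); print([(T0@np.r_[a,1]).round(1) for a,c in find(p,C,'marker_black')])
a=p['img'][:300].astype(int); m=((a.max(2)<75)).astype(np.uint8); m[:,:300]=0; m[:,340:]=0; z=toolpose()[2,3]+4
for k in cv2.findContours(m,0,2)[0]:
    if cv2.contourArea(k)>300:
        P=np.array([(T0@np.r_[pix2plane(p,C,*q,z),1])[[0,2]] for q in k[:,0].astype(float)],np.float32); print('dark',cv2.minAreaRect(P))
plan((480,-120,120,90,0.5,4),(619.4,-278,110,78.2,0.5,5))
E
```

```text
[434.3728033   59.48310331  97.34321738] 0.1391864975321273 [-1.57069948  0.00518603  0.19512385] [ 0.25451686  0.28202584 -0.14429294]
[array([-1.4,  5.3, -3.3,  1. ])]
dark ((-49.934383392333984, -1.2955327033996582), (13.045961380004883, 42.49846267700195), 89.5760726928711)
[[[0.19, -0.47, -4.61], [0.0, 2.8, 0.1], 0.5], [[0.42, -0.47, -4.6], [0.0, 2.8, 0.1], 0.5], [[0.64, -0.47, -4.57], [0.0, 2.8, 0.1], 0.5], [[0.86, -0.47, -4.54], [0.0, 2.8, 0.1], 0.5], [[2.79, 0.2, -3.16], [0.0, 2.4, 0.0], 0.5]]
[[[2.92, 0.2, -3.04], [0.0, 2.4, 0.0], 0.5], [[3.04, 0.2, -2.92], [0.0, 2.4, 0.0], 0.5], [[3.16, 0.2, -2.79], [0.0, 2.4, 0.0], 0.5], [[3.27, 0.2, -2.66], [0.0, 2.4, 0.0], 0.5]]
9
```

Request:
{"op": "apply_moves", "data": {"increments": [[[0.2,-0.5,-4.6],[0,2.8,0],0.5],[[0.4,-0.5,-4.6],[0,2.8,0],0.5],[[0.6,-0.5,-4.6],[0,2.8,0],0.5],[[0.9,-0.5,-4.5],[0,2.8,0],0.5],[[2.8,0.2,-3.2],[0,2.4,0],0.5]]}}

```text
t: 28.45
eef_pos: [507.9, -156.2, 119.6]
tcp_rot: [-1.571, -0.005, -0.045]
ft_force: [-0.4, -1.3, -0.4]
opening: 0.139
```

Request:
{"op": "apply_moves", "data": {"increments": [[[2.9,0.2,-3],[0,2.4,0],0.5],[[3,0.2,-2.9],[0,2.4,0],0.5],[[3.1,0.2,-2.8],[0,2.4,0],0.5],[[3.2,0.2,-2.6],[0,2.4,0],0.5],[[0,0,0],[0,0,0],0.5]]}}

```text
t: 29.08
eef_pos: [619.4, -288.5, 107.0]
tcp_rot: [-1.569, -0.001, -0.222]
ft_force: [0.5, -0.2, -0.9]
opening: 0.137
```

```bash
python3 - <<'E'
from h import *
s=readout.state(); print(s['eef_pos'],s['opening'],s['tcp_rot'],s['ft_force'])
plan((622,-278,75,78.2,0.5,2),(622,-278,36,78.2,0.5,2),(622,-278,36,78.2,0.5,1))
E
```

```text
[ 619.43109072 -288.52539919  106.98080535] 0.13728095444279254 [-1.56926053e+00 -1.37922660e-03 -2.21781469e-01] [ 0.49820266 -0.17354592 -0.89733883]
[[[0.01, 1.6, 0.54], [0, -0.5, 0.0], 0.5], [[0.01, 1.6, 0.54], [0, -0.5, 0.0], 0.5], [[0.0, 1.95, 0.0], [0.0, 0.0, 0.0], 0.5], [[0.0, 1.95, 0.0], [0.0, 0.0, 0.0], 0.5], [[0.0, 0.0, 0.0], [0.0, 0.0, 0.0], 0.5]]
5
```

Request:
{"op": "apply_moves", "data": {"increments": [[[0.1,1.6,0.5],[0,-0.5,0],0.5],[[0,1.6,0.5],[0,-0.4,0],0.5],[[0,1.9,0],[0,0,0],0.5],[[0,1.9,0],[0,0,0],0.5],[[0,0,0],[0,0,0],0.5]]}}

```text
t: 29.7
eef_pos: [620.4, -275.0, 29.7]
tcp_rot: [-1.568, 0.004, -0.202]
ft_force: [0.1, 0.5, 0.3]
opening: 0.139
```

```bash
python3 - <<'E'
from h import *
s=readout.state(); print(s['eef_pos'],s['opening'],s['tcp_rot'],s['ft_force'])
p,C=cam('wrist'); save(p,'w15'); print(find(p,C,'black_rest'),find(p,C,'marker_black'))
p2,C=cam('scene')
cv2.imwrite('pics/c15.png',np.hstack([cv2.resize(p['img'][100:380,140:500,::-1],None,fx=1.2,fy=1.2),cv2.resize(p2['img'][240:352,430:570,::-1],(350,336))]))
plan((622,-278,18,78.2,0.5,2))
E
```

```text
[ 620.43144323 -274.98494916   29.65926959] 0.1391186173873914 [-1.56751474  0.0035604  -0.20242949] [0.06421497 0.45680629 0.3116395 ]
[(array([ 619.7, -280.7,    3. ]), 0.8)] [(array([ 621.1, -275.4,   26.8]), 0.55)]
[[[0.04, 0.72, -0.1], [-0.1, 0.1, 0.0], 0.5], [[0.04, 0.72, -0.1], [-0.1, 0.1, 0.0], 0.5]]
2
```

View pics/c15.png

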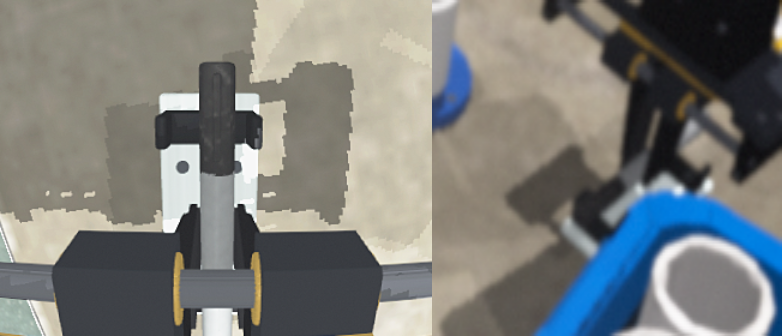

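The black marker lies over the black rest, parallel to it and about 3 mm off centre. The cap reaches past the near saddle at (215,128). I'll shift it, lower and release.

Request:
{"op": "apply_moves", "data": {"increments": [[[0.2,0.7,-0.3],[0,0,0],0.5],[[0,0.4,0],[0,0,0],0.5],[[0,0.1,0],[0,0,0],0.5],[[0,0,0],[0,0,0],3],[[0,0,0],[0,0,0],3]]}}

```text
t: 30.52
eef_pos: [623.6, -280.0, 21.0]
tcp_rot: [-1.57, -0.003, -0.203]
ft_force: [0.0, -0.4, 0.1]
opening: 0.284
```

Request:
{"op": "apply_moves", "data": {"increments": [[[0,0,0],[0,0,0],3],[[0,0,0],[0,0,0],3],[[0,-2,0],[0,0,0],3],[[0,-4,0],[0,0,0],3],[[0,-4,0],[0,0,0],3]]}}

```text
t: 31.15
eef_pos: [622.5, -279.6, 123.7]
tcp_rot: [-1.568, 0.001, -0.203]
ft_force: [0.7, -0.3, 0.6]
opening: 0.316
```

```bash
python3 - <<'E'
from h import *
s=readout.state(); print(s['eef_pos'],s['opening'],s['ft_force'])
p,C=cam('wrist'); save(p,'w16'); print(find(p,C,'black_rest'),find(p,C,'marker_black'))
p2,C=cam('top'); save(p2,'t16')
for t in ['bushing','micrometer','micrometer_end','marker_red','marker_black']: print(t,find(p2,C,t))
cv2.imwrite('pics/c16.png',np.hstack([cv2.resize(p['img'][100:380,140:500,::-1],None,fx=1.1,fy=1.1),cv2.resize(p2['img'][140:300,160:340,::-1],(346,308))]))
E
```

```text
[ 622.47045596 -279.58415807  123.73419816] 0.31608262610833654 [ 0.66440967 -0.29822055  0.58924643]
[] [(array([ 626.9, -280.2,   14.4]), 0.82)]
bushing []
micrometer [(array([481.2, 334.2,   3.9]), 0.77)]
micrometer_end [(array([427.2, 321.8,  13.8]), 0.91)]
marker_red [(array([624.1,  98.8,  16.8]), 0.82)]
marker_black [(array([ 620.9, -282.5,   15.9]), 0.75)]
```

View pics/c16.png

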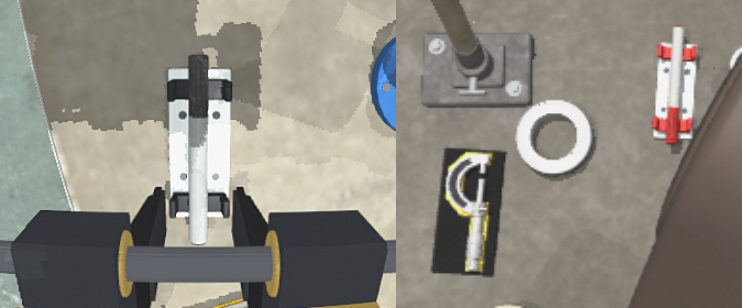

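All four are in place and the gripper is clear of everything, so I'm handing in.

```bash
python3 - <<'E'
from h import *
p,C=cam('scene'); print(find(p,C,'bushing'))
print(env.job_done())
E
```

```text
[(array([624.8,  13.6,  -3.5]), 0.94), (array([ 606. , -100.9,   14.3]), 0.9)]
the job is handed in; nothing more can be done
None
```

I set up the bench in the order asked: bushing, micrometer, red marker, black marker. I handed the job in at about 31 s of the 96 s, with the gripper open and clear of everything.

- **Bushing:** it sits over the post on the blue base. The last reading put its underside at about z = 14 mm against the base's 12 mm, centred on the stand to within about 2 to 3 mm.
- **Micrometer:** it covers the yellow outline the right way round. The network put it within about 3 mm of the pad centre, and only a thin yellow rim shows in the picture.
- **Markers:** the red one lies across both saddles of the red rest and the black one across both saddles of the black rest. Their undersides read about 14 to 17 mm against the 14 mm saddle floor.

Contact forces at my checks stayed within about 4 N.

- **Black rest not found:** in the last wrist picture the network did not report the black rest, though it is plainly visible under the marker.
- **Bushing missing from the top view:** the arm was in the way, so I confirmed the bushing from the scene camera instead.

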